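# Close a bench thickness gauge on a test coupon, to the first slip of its ratchet thimble

### The job

Slide the flat dumbbell-shaped test coupon, one broad end first, between the guide ribs on the table of the bench thickness gauge, gently up to the stop at its back. Then screw the spindle down onto it by turning the round ratchet thimble on top clockwise, and stop at the first slip of the ratchet (the first tooth), no further. Leave the coupon clamped there, let go of everything, and do not disturb the other things on the bench.

Things in the scene. Friction and masses are not known exactly. Their poses are not given: they have to be found in the camera images.
- gauge: bench thickness gauge, fixed: grey foot 70 mm wide, 16 mm high, x = -74 to +62 mm; column x = 28 to 60 mm; head and thimble above. Origin on the worktop exactly under the vertical spindle and thimble axis; x axis level, from the open front towards the column at the back; y to its left, z up
- table_mid (a point): point on the axis on the gauge's steel measuring table, 40 mm above the worktop; the table is 40 mm wide and runs from x = -66 to +24 mm of the gauge. Two guide ribs on it, 6 mm high, 31 mm apart inside, run from x = -20 to +16 mm
- back_stop: upright steel stop on the measuring table, 34 mm wide, 14 mm high, part of the fixed gauge; its front face is at x = +17 mm of the gauge. Origin at the middle of its lower edge, x = +21 mm of the gauge. Push the coupon against it with a few newtons only (40 N is too much)
- head: fixed grey head with spindle and thimble, 36 mm wide, 71 to 93 mm above the worktop, x = -20 to +60 mm of the gauge; origin on the axis at its lower face. The 9 mm spindle hangs from it, not turning; its foot starts unmeasured, 4 to 9.5 mm above where the seated coupon's top lies. It sinks 4 mm per radian of thimble turn and stays where left
- thimble_grip (a point): centre of the fluted steel thimble, on its vertical axis, half-way up, 121.5 mm above the worktop; 28 mm diameter, 29 mm high, stays at this height and where it is left. Clockwise from above lowers the spindle, against 0.14 N m in motion (0.04 to 0.1 felt when stopped). A cushion spring inside (1.5 N m/rad) takes up the first 0.1 to 0.15 rad of each grasp
- thimble_top (a point): top of the thimble on the axis, 15 mm over its centre. With the foot on the coupon, torque rises to 0.18 to 0.24 N m, then the ratchet slips (thimble turns, spindle stands): torque falls to near zero by 0.7 rad of slip and rises again to the second tooth, over whose crest (1.35 rad) it must not go. It has slipped once the torque drops clearly (0.3 rad of slip). Best stop: 0.4 to 1.1 rad
- witness (a joint): thin dark ring under the thimble that creeps up as the ratchet slips, only 0.5 mm per radian of slip (m, 0 at the start, 0.45 mm after one tooth of 0.9 rad); finer than its reading, so the slip must be felt
- coupon: loose aluminium test coupon, a flat dumbbell, about 80 g, 130 x 24 x 10 mm; end tabs 36 x 24 mm, waist 14 mm wide. Origin at its centre, half-way up; x along it, z up; both ends alike. Fully home against the stop, its centre is 48 mm in front of the axis, 45 mm above the worktop; the outer tab (centre 95 mm in front of the axis) sticks out free, to be held from above across its width
- petri_dish_2: loose clear petri dish, 90 mm diameter, 16 mm high, origin at the centre of its underside; bystander, leave alone
- stain_bottle: loose white bottle with a red screw cap, 43 mm diameter, 85 mm high, origin at the centre of its underside; bystander, leave alone
- forceps: loose steel forceps, 122 mm long, 8 mm high, lying on the worktop, origin under its centre; bystander, leave alone
- coverslip_box: small loose box 30 x 30 x 16 mm, origin at the centre of its underside; bystander, leave alone
There are look-alikes about, which are no part of the job. There is more than one size of the gauge; the job needs the larger. There is more than one size of the coupon; the job needs the smaller.

How it is judged:
On the way, in this order (a step that is already met when the one before it is completed fails the run):
1. the coupon lies on the table against the back stop, between the ribs (x of coupon in the frame of gauge between -0.0515 and -0.045 m and y of coupon in the frame of gauge between -0.012 and 0.012 m and z of coupon in the frame of gauge between 0.042 and 0.048 m and angle between the x axis of coupon and the x axis of gauge, either way round below 0.2 rad), for 0.2 s.
2. the spindle presses on the coupon and the ratchet has slipped (past the torque peak of its first tooth) (contact force between head and coupon above 3 N and value of joint witness above 0.000135 m), for 0.1 s.
At the end, for the whole second after the job is handed in: coupon at rest flat on the table, within 3.5 mm of the back stop and 11 degrees of the gauge's axis; the spindle presses on it with over 3 N; the ratchet has slipped past the torque peak of its first tooth (at least 0.27 rad) and not over the second (at most 1.3 rad) (all of step 1 and all of step 2 and value of joint witness below 0.00065 m and linear speed of coupon below 0.02 m/s); the robot touches nothing.
It fails at once if the ratchet is driven on over its second tooth (more than 1.3 rad of slip) (value of joint witness above 0.00065 m).
It fails at once if the coupon is rammed into the back stop with more than 40 N (contact force between coupon and back_stop above 40 N).
It fails at once if a bystander is moved by more than 20 mm (distance of any of petri_dish_2, stain_bottle, forceps, coverslip_box from where it was at the start of the episode above 0.02 m).
It also fails if it takes over 72 s, if anything falls off the work surface, if the arm or the gripper's body presses on something with over 40 N, if the wrist force passes 120 N, or if a joint passes its speed limit or range.

### The arm

A 7-joint arm with a two-finger parallel gripper is mounted at the origin on a cart in front of the work surface, level with it; the furniture and walls round the work are solid. World frame = base frame: x ahead of the robot, y to its left, z up, the work surface at z = 0. Lengths are in m, angles in rad, forces in N, time in s.
With the tool pointing down it reaches from about 0.425 to 0.925 m from the base axis. Payload 6.8 kg.
Tool frame: the origin (TCP) lies on the mounting face of the last link; the fingertips stand 173 mm ahead of it and the grasp point (between the pads) lies 155 mm ahead of it; z points along the fingers, y is the line along which they close (so a half turn about z gives the same grasp; the last joint's range is limited). The gripper opens to 85 mm and grips with 20 to 120 N. Pads are 22 mm wide; open, the fingers measure 114 mm over their backs; the gripper's body (76 mm by 85 mm) begins 54 mm behind the grasp point. The pads swing forward as they close: fully open they stand 13 mm farther back than shut.
Start: joints at [-1.233, 0.477, 0.022, 1.555, -0.011, 1.109, -0.083], TCP at [0.291, 0.609, 0.405] pointing down, gripper open.
Joint ranges: [-2.96, 2.96], [-0.34, 2.1], [-1.41, 1.46], [0.24, 2.44], [-1.37, 4.51], [0.17, 1.92], [-2.96, 2.96]. Speed limits (rad/s): [2.39, 2.39, 3.14, 3.14, 3.14, 3.14, 3.14].

### API

Orientations are given as a rotation vector (axis times angle).
In Python, from bench import r gives the robot as it stands.
- The arm moves only by the tool arm_command, never from a script. Its argument "plan" is a list of rows, each an object of numbers: "claw": the closure, from 0 (fully open) to 1 (shut); "tx", "ty", "tz": the shift along the tool's x, y, z in m; "ax", "ay", "az": the turn, a rotation vector about the tool's x, y, z in degrees. A call has exactly 10 rows; each row shifts and turns the commanded pose from where the row before left it, along the tool's axes as they then stand; what a row does not reach is not made up. A row lasts 1/12 s, in which the tool goes at most 41.7 mm and 7.16 degrees, less where a joint would pass 70% of its speed; a pose out of reach is approached as far as the arm can. A call is refused whole if a number of a shift passes 0.0417 or a number of a turn 7.16, either way. A call with a gripper value outside its range is refused whole. The fingers move at their own pace and stop on an object; "squeeze" is the grip in N (left out, the last holds). Time passes only in rows, so rows that do not move let the fingers close, or fill a call up. It gives the time, the measured TCP pose, the force, the opening and the grip force at its end, in the units of the state.
- r.get_obs(): the state, without advancing time (a new reading comes with each control period).
- r.grab_frame(name): name is "scene" or "top" or "wrist"; returns the picture (480x640x3 uint8, red, green, blue); there is no depth.
- r.camera_model(name): a dict with "fx", "fy", "cx", "cy" (pixels), "position" and "orientation" of the camera in the world; the wrist camera has in their place "tool_from_camera" (4x4, takes a point from camera to tool coordinates, whose origin is the TCP and whose axes are the flange's). Camera axes: x right, y up, looking along -z (the intrinsics and any distortion apply to the point x, -y, -z); pixel columns grow to the right and rows downward; lengths in m; the calibration is good to about 2 mm. A picture is of the moment at which its call begins: read the wrist's pose just before it. camera_model takes no time and is no camera call.
- r.hand_in(): hands the job in; it is judged then, once.
Trained networks look in the newest picture that a camera, given by its name, has taken for a name from the list of things; names that differ only in an ending like _2 or _b are one class to them, and where a whole thing is asked for, a point or a joint stands for the part that bears it (a point fixed in the world has none). Each returns a list of dicts, best first, with "confidence" (0 to 1); they miss things now and then, are a little off and sometimes report something else, mostly with a low value. They report only what shows in the picture. A call takes as long as a camera call. They do not tell look-alikes from the thing itself.
- r.boxes_of(target, camera): "location" ([x, y, z] in m, in the coordinates of the camera as it stood for that picture, good to about 4 mm: the middle of the surface that is visible of it).
- r.tip_of(target, camera): "location" ([x, y, z] in m, in the coordinates of the camera as it stood for that picture, good to about 4 mm: a listed point, or the origin of a listed thing).
The state is a dict: "clock": time; "joints": joint angles; "qvel": joint speeds; "tau": joint torques, N m; "tcp_pos": TCP position; "orientation": TCP orientation; "contact_force": force on the tool from outside, world axes, zero at the start; "moment": the same for the moment, N m; "grip_width": finger opening in m; "gripper_force": force on a finger pad.
Only numpy, scipy, OpenCV 4.12 (cv2) and the standard library are available. Lean on these libraries where they do the work, as an engineer would, in place of code of your own. Each camera call takes 0.05 s, during which the arm holds its last target. There are 200 camera calls.

## Working session

There is one attempt and no reset: what is moved stays moved. The work goes in short steps, Python scripts to look and compute and a tool call to move; the robot and the scene stay as the last step left them, time stands still between calls to the robot, and variables do not carry over. Pictures are saved under pics/ and viewed, at most 10 in all, crops included, and the job is handed in when it is done.

Besides the shell and the picture viewer there is one more tool, called in YAML: its name, and indented under it one key for each argument. arm_command: Moves the arm, as the interface text tells. Its arguments: {"type":"object","properties":{"plan":{"type":"array","items":{"type":"object","properties":{"claw":{"type":"number"},"tx":{"type":"number"},"ty":{"type":"number"},"tz":{"type":"number"},"ax":{"type":"number"},"ay":{"type":"number"},"az":{"type":"number"}}}},"squeeze":{"type":"number"}},"required":["plan"]}

```bash
mkdir -p pics; cat > h.py <<'E'
import numpy as np, cv2
from scipy.spatial.transform import Rotation as R
from bench import r
def cam(n):
    m=r.camera_model(n)
    if 'tool_from_camera' in m:
        o=r.get_obs(); T=np.eye(4); T[:3,:3]=R.from_rotvec(o['orientation']).as_matrix(); T[:3,3]=o['tcp_pos']
        return m,T@np.array(m['tool_from_camera'])
    T=np.eye(4); q=np.array(m['orientation'])
    T[:3,:3]=q if q.shape==(3,3) else (R.from_rotvec(q) if len(q)==3 else R.from_quat(q)).as_matrix(); T[:3,3]=m['position']
    return m,T
def find(n,names):
    m,T=cam(n)
    for f in ('tip_of','boxes_of'):
        for t in names:
            for d in getattr(r,f)(t,n)[:4]:
                if d['confidence']>.2: 
                    p=np.array(d['location']);w=T[:3,:3]@p+T[:3,3]
                    print(n,f,t,round(d['confidence'],2),w.round(3),'px',int(m['cx']+m['fx']*p[0]/-p[2]),int(m['cy']+m['fy']*p[1]/p[2]))
def snap(n,name): 
    im=r.grab_frame(n); cv2.imwrite(f'pics/{name}.png',im[:,:,::-1]); return im
def ray(n,u,v,z):
    m,T=cam(n); d=T[:3,:3]@np.array([(u-m['cx'])/m['fx'],-(v-m['cy'])/m['fy'],-1]); return T[:3,3]+d*(z-T[2,3])/d[2]
E
python3 - <<'E'
from h import *
print(r.get_obs()); 
for n in('scene','top'): print(r.camera_model(n)); snap(n,n+'0')
find('top',['gauge','table_mid','thimble_top','coupon','petri_dish_2','stain_bottle','forceps','coverslip_box'])
find('scene',['gauge','thimble_top','coupon'])
print(r.camera_model('wrist'))
E
```

```text
{'clock': 0.0, 'joints': array([-1.23308807,  0.47777382,  0.02234205,  1.5564298 , -0.0114771 ,
        1.10929847, -0.08309035]), 'qvel': array([-5.23823799e-05,  7.99687013e-04, -5.79915893e-04,  3.57531053e-04,
       -2.65801706e-04,  3.71152476e-04,  1.24662252e-03]), 'tau': array([-3.45378066e-04, -5.96456301e+01,  1.60770155e+00, -2.81190705e+01,
        1.23698512e-02,  9.49195353e-03,  8.08983344e-06]), 'tcp_pos': array([0.29093031, 0.60878465, 0.40375226]), 'orientation': array([-6.94374593e-01, -3.06364365e+00,  2.77144409e-03]), 'contact_force': array([-0.32219523, -0.30357459, -0.14839942]), 'moment': array([ 0.051016  , -0.01865404, -0.02323271]), 'gripper_force': 0.0, 'grip_width': 0.08545022948938379}
{'fx': 530.4838488900946, 'fy': 530.4838488900946, 'cx': 321.96700681674065, 'cy': 241.8540797966207, 'position': array([-0.12422538,  0.08778345,  0.93562778]), 'orientation': array([ 0.44053678, -0.83324369, -2.04920577])}
{'fx': 584.0955575157249, 'fy': 584.0955575157249, 'cx': 313.5391807384684, 'cy': 240.8269583838011, 'position': array([ 0.2986755 , -0.35094292,  
[... 1910 characters left out ...]
himble_top 0.87 [ 0.547 -0.256  0.091] px 276 268
scene boxes_of thimble_top 0.53 [ 0.575 -0.543  0.068] px 372 216
scene boxes_of coupon 0.97 [ 0.347 -0.547  0.014] px 436 290
scene boxes_of coupon 0.83 [ 0.5   -0.425  0.012] px 351 272
{'fx': 379.8535138208818, 'fy': 379.8535138208818, 'cx': 328.1713230584869, 'cy': 238.9560511306204, 'tool_from_camera': array([[ 2.39445157e-04,  9.47930809e-01,  3.18476252e-01,
         8.14643809e-02],
       [ 9.99999393e-01,  1.15592492e-04, -1.09590179e-03,
        -5.75583813e-04],
       [-1.07565254e-03,  3.18476321e-01, -9.47930206e-01,
         3.09900084e-02],
       [ 0.00000000e+00,  0.00000000e+00,  0.00000000e+00,
         1.00000000e+00]])}
```

View pics/top0.png

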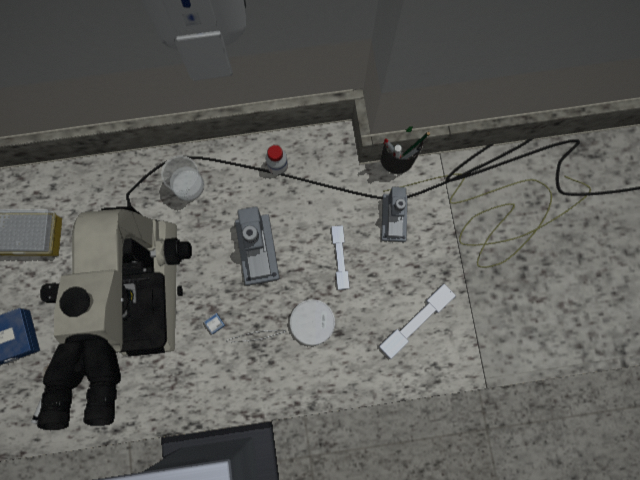

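```bash
python3 - <<'E'
from h import *
im=cv2.imread('pics/top0.png')
cv2.imwrite('pics/c0.png',cv2.resize(im[170:370,200:460],None,fx=3,fy=3,interpolation=cv2.INTER_CUBIC)[:600,:780])
E
```

```text
(no output)
```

View pics/c0.png

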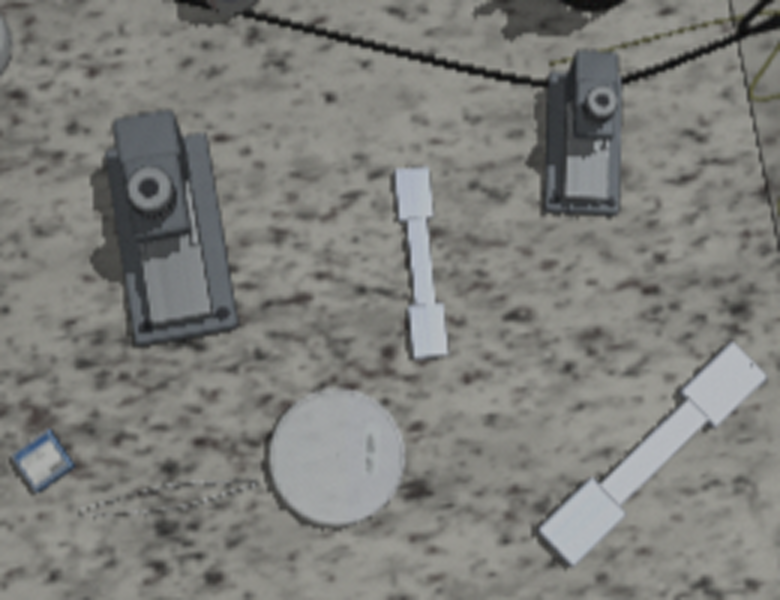

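View pics/scene0.png

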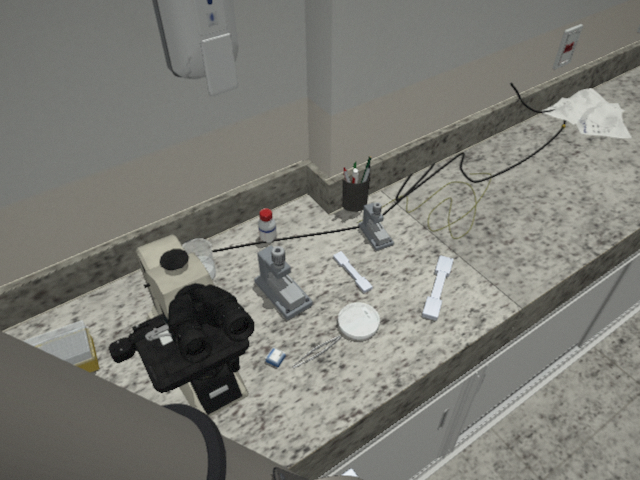

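```bash
python3 - <<'E'
from h import *
im=cv2.imread('pics/top0.png')
g=im[215:300,320:360].min(2); m=(g>185).astype(np.uint8)
c=max(cv2.findContours(m,0,2)[0],key=cv2.contourArea); rc=cv2.minAreaRect(c); b=cv2.boxPoints(rc)+[320,215]
w=np.array([ray('top',u,v,.01) for u,v in b]); print(rc,w.round(4),w.mean(0))
print([round(float(np.linalg.norm(w[i]-w[i-1])),4) for i in range(4)])
# microscope eyepiece/head tops for z guesses
for z in(.2,.3,.4): print(z,[ray('top',u,v,z).round(2)[:2] for u,v in((75,302),(140,215))],[ray('scene',u,v,z).round(2)[:2] for u,v in((60,250),(20,200))])
# gauge foot front corners
f=[(200+u/3,170+v/3) for u,v in((135,335),(237,318))]
print([ray('top',u,v,.012).round(4) for u,v in f])
E
```

```text
Traceback (most recent call last):
ValueError: max() iterable argument is empty
```

```bash
python3 - <<'E'
from h import *
im=cv2.imread('pics/top0.png')
g=im[215:300,322:358].max(2); print(np.percentile(g,[5,50,90,99]))
t=185 if (g>185).sum()>700 else np.percentile(g,70)
hs=cv2.cvtColor(im,cv2.COLOR_BGR2LAB)[215:300,322:358]
m=((hs[...,2]<126)&(hs[...,0]>140)).astype(np.uint8)
m=cv2.morphologyEx(m,cv2.MORPH_OPEN,np.ones((3,3)))
c=max(cv2.findContours(m,0,2)[0],key=cv2.contourArea); rc=cv2.minAreaRect(c); b=cv2.boxPoints(rc)+[322,215]
w=np.array([ray('top',u,v,.01) for u,v in b]); print(m.sum(),rc,w.round(4),w.mean(0))
print([round(float(np.linalg.norm(w[i]-w[i-1])),4) for i in range(4)])
def r2(n,u,v): 
    a,b=ray(n,u,v,0),ray(n,u,v,.3); return a,(b-a)/.3
def tri(p,q):
    a,d=r2('top',*p);b,e=r2('scene',*q); s=np.linalg.lstsq(np.c_[d,-e],b-a,rcond=None)[0]; return (a+d*s[0]).round(3),(b+e*s[1]).round(3)
print(tri((75,300),(174,260)), tri((95,420),(232,318)))
f=[(200+u/3,170+v/3) for u,v in((135,335),(237,318))]
print([ray('top',u,v,.012).round(4) for u,v in f])
E
```

```text
[ 89. 134. 189. 192.]
522 ((17.93899154663086, 41.80213928222656), (62.89787292480469, 11.166505813598633), 84.17366027832031) [[ 0.5712 -0.4223  0.01  ]
 [ 0.5703 -0.4451  0.01  ]
 [ 0.4414 -0.438   0.01  ]
 [ 0.4424 -0.4157  0.01  ]] [ 0.5063102  -0.43027273  0.01      ]
[0.129, 0.0228, 0.129, 0.0223]
(array([ 0.436, -0.032,  0.358]), array([ 0.436, -0.032,  0.358])) (array([ 0.272, -0.055,  0.376]), array([ 0.278, -0.048,  0.378]))
[array([ 0.4826, -0.2347,  0.012 ]), array([ 0.4842, -0.3034,  0.012 ])]
```

arm_command:
  plan:
    - {"tz": -0.041, "az": -4.25}
    - {"tz": -0.041, "az": -4.25}
    - {"tz": -0.041, "az": -4.25}
    - {"tz": -0.041, "az": -4.25}
    - {"tz": -0.041, "az": -4.25}
    - {"tz": -0.041, "az": -4.25}
    - {"tx": -0.026, "ty": -0.0324}
    - {"tx": -0.026, "ty": -0.0324}
    - {"tx": -0.026, "ty": -0.0324}
    - {"tx": -0.026, "ty": -0.0324}
  squeeze: 40

```text
invalid input at $.plan[0]: expected keys claw, tx, ty, tz, ax, ay, az
```

arm_command:
  plan:
    - {"claw": 0, "tx": 0, "ty": 0, "tz": -0.041, "ax": 0, "ay": 0, "az": -4.25}
    - {"claw": 0, "tx": 0, "ty": 0, "tz": -0.041, "ax": 0, "ay": 0, "az": -4.25}
    - {"claw": 0, "tx": 0, "ty": 0, "tz": -0.041, "ax": 0, "ay": 0, "az": -4.25}
    - {"claw": 0, "tx": 0, "ty": 0, "tz": -0.041, "ax": 0, "ay": 0, "az": -4.25}
    - {"claw": 0, "tx": 0, "ty": 0, "tz": -0.041, "ax": 0, "ay": 0, "az": -4.25}
    - {"claw": 0, "tx": 0, "ty": 0, "tz": -0.041, "ax": 0, "ay": 0, "az": -4.25}
    - {"claw": 0, "tx": -0.026, "ty": -0.0324, "tz": 0, "ax": 0, "ay": 0, "az": 0}
    - {"claw": 0, "tx": -0.026, "ty": -0.0324, "tz": 0, "ax": 0, "ay": 0, "az": 0}
    - {"claw": 0, "tx": -0.026, "ty": -0.0324, "tz": 0, "ax": 0, "ay": 0, "az": 0}
    - {"claw": 0, "tx": -0.026, "ty": -0.0324, "tz": 0, "ax": 0, "ay": 0, "az": 0}
  squeeze: 40

```text
clock: 2.03
tcp_pos: [0.3957, 0.4778, 0.651]
orientation: [0.0, 3.141, 0.001]
contact_force: [1.5, 0.5, -0.3]
grip_width: 0.0852
gripper_force: 0.0
```

arm_command:
  plan:
    - {"claw": 0, "tx": -0.026, "ty": -0.0324, "tz": 0, "ax": 0, "ay": 0, "az": 0}
    - {"claw": 0, "tx": -0.026, "ty": -0.0324, "tz": 0, "ax": 0, "ay": 0, "az": 0}
    - {"claw": 0, "tx": -0.026, "ty": -0.0324, "tz": 0, "ax": 0, "ay": 0, "az": 0}
    - {"claw": 0, "tx": -0.026, "ty": -0.0324, "tz": 0, "ax": 0, "ay": 0, "az": 0}
    - {"claw": 0, "tx": -0.005, "ty": -0.041, "tz": 0, "ax": 0, "ay": 0, "az": 0}
    - {"claw": 0, "tx": -0.005, "ty": -0.041, "tz": 0, "ax": 0, "ay": 0, "az": 0}
    - {"claw": 0, "tx": -0.005, "ty": -0.041, "tz": 0, "ax": 0, "ay": 0, "az": 0}
    - {"claw": 0, "tx": -0.005, "ty": -0.041, "tz": 0, "ax": 0, "ay": 0, "az": 0}
    - {"claw": 0, "tx": -0.005, "ty": -0.041, "tz": 0, "ax": 0, "ay": 0, "az": 0}
    - {"claw": 0, "tx": -0.005, "ty": -0.041, "tz": 0, "ax": 0, "ay": 0, "az": 0}

```text
clock: 2.87
tcp_pos: [0.5283, 0.1014, 0.651]
orientation: [0.001, 3.141, 0.001]
contact_force: [1.2, -0.2, 0.2]
grip_width: 0.0856
gripper_force: 0.0
```

arm_command:
  plan:
    - {"claw": 0, "tx": 0, "ty": -0.041, "tz": 0, "ax": 0, "ay": 0, "az": 0}
    - {"claw": 0, "tx": 0, "ty": -0.041, "tz": 0, "ax": 0, "ay": 0, "az": 0}
    - {"claw": 0, "tx": 0, "ty": -0.041, "tz": 0, "ax": 0, "ay": 0, "az": 0}
    - {"claw": 0, "tx": 0, "ty": -0.041, "tz": 0, "ax": 0, "ay": 0, "az": 0}
    - {"claw": 0, "tx": 0.004, "ty": -0.041, "tz": 0, "ax": 0, "ay": 0, "az": 0}
    - {"claw": 0, "tx": 0.01, "ty": -0.04, "tz": 0, "ax": 0, "ay": 0, "az": 0}
    - {"claw": 0, "tx": 0.01, "ty": -0.035, "tz": 0.02, "ax": 0, "ay": 0, "az": 0}
    - {"claw": 0, "tx": 0.01, "ty": -0.02, "tz": 0.035, "ax": 0, "ay": 0, "az": 0}
    - {"claw": 0, "tx": 0.01, "ty": -0.01, "tz": 0.038, "ax": 0, "ay": 0, "az": 0}
    - {"claw": 0, "tx": 0.01, "ty": 0, "tz": 0.04, "ax": 0, "ay": 0, "az": 0}

```text
clock: 3.7
tcp_pos: [0.4729, -0.2095, 0.5172]
orientation: [0.009, 3.139, -0.002]
contact_force: [0.8, 0.3, -0.5]
grip_width: 0.0855
gripper_force: 0.0
```

```bash
python3 - <<'E'
from h import *
r.grab_frame('wrist')
print(r.get_obs()['tcp_pos'],r.get_obs()['joints'].round(2)); snap('wrist','w1'); find('wrist',['gauge','table_mid','thimble_top','thimble_grip','back_stop','coupon'])
E
```

```text
[ 0.46795016 -0.20689188  0.50633741] [-0.14  0.12  0.49  1.83 -0.06  1.23  1.93]
wrist tip_of gauge 0.9 [ 0.582 -0.552  0.005] px 70 270
wrist tip_of gauge 0.61 [ 0.554 -0.263  0.005] px 284 249
wrist tip_of table_mid 0.96 [ 0.579 -0.549  0.034] px 56 276
wrist tip_of table_mid 0.81 [ 0.553 -0.268  0.045] px 276 258
wrist tip_of table_mid 0.42 [ 0.505 -0.429  0.006] px 152 214
wrist tip_of thimble_top 0.82 [ 0.582 -0.555  0.105] px 8 304
wrist tip_of thimble_top 0.76 [ 0.552 -0.266  0.14 ] px 266 292
wrist tip_of thimble_grip 0.87 [ 0.581 -0.554  0.086] px 22 295
wrist tip_of thimble_grip 0.79 [ 0.556 -0.263  0.127] px 271 290
wrist tip_of thimble_grip 0.71 [ 0.555 -0.271  0.048] px 273 261
wrist tip_of thimble_grip 0.66 [ 0.554 -0.267  0.004] px 281 249
wrist tip_of back_stop 0.51 [ 0.599 -0.558  0.033] px 53 290
wrist tip_of coupon 0.79 [ 0.509 -0.431  0.007] px 150 217
wrist tip_of coupon 0.56 [ 0.361 -0.563  0.012] px 15 94
wrist boxes_of gauge 0.97 [ 0.538 -0.26   0.045] px 282 247
wrist boxes_of gauge 0.82 [ 0.577 -0.542  0.034] px 61 274
wrist boxes_of table_mid 0.87 [ 0.574 -0.54   0.033] px 63 272
wrist boxes_of table_mid 0.83 [ 0.541 -0.26   0.048] px 282 250
wrist boxes_of thimble_top 0.75 [ 0.545 -0.261  0.108] px 275 273
wrist boxes_of thimble_top 0.62 [ 0.579 -0.542  0.075] px 39 290
wrist boxes_of thimble_grip 0.92 [ 0.546 -0.259  0.106] px 277 273
wrist boxes_of thimble_grip 0.62 [ 0.577 -0.546  0.065] px 41 285
wrist boxes_of coupon 0.81 [ 0.343 -0.523  0.018] px 43 76
```

View pics/w1.png

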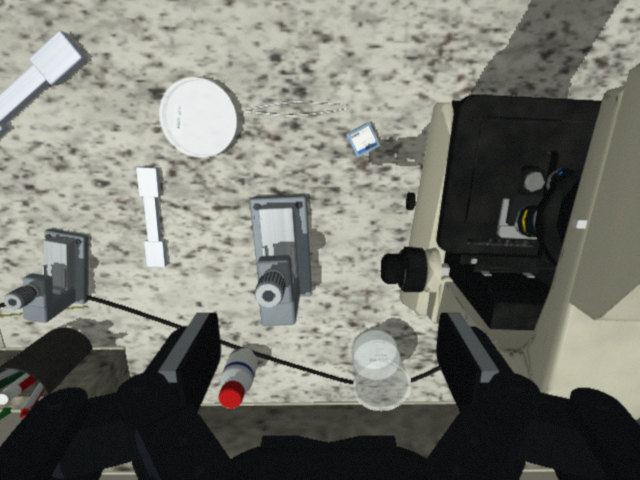

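```bash
python3 - <<'E'
from h import *
im=cv2.imread('pics/w1.png')
c=cv2.resize(im[185:335,130:330],None,fx=4,fy=4,interpolation=cv2.INTER_CUBIC)
cv2.imwrite('pics/w1c.png',c)
E
```

```text
(no output)
```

View pics/w1c.png

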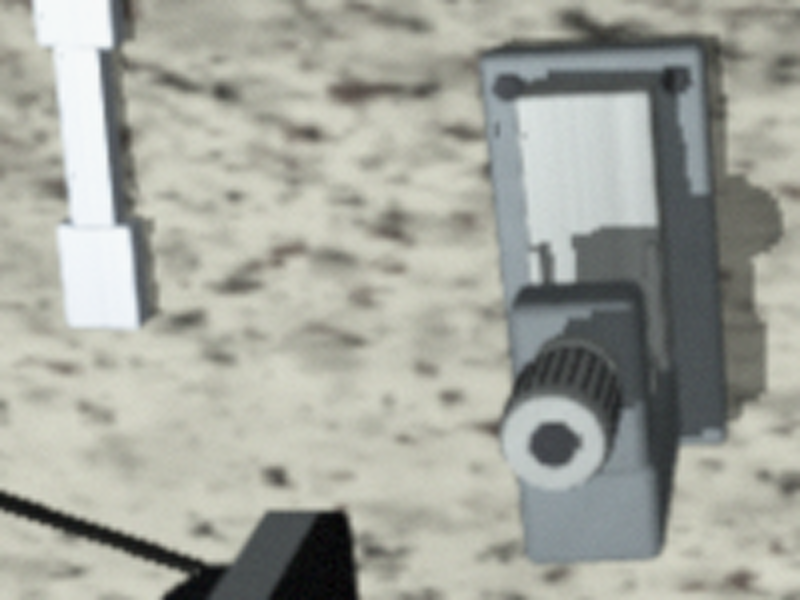

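```bash
python3 - <<'E'
from h import *
P=lambda x,y,z: ray('wrist',130+x/4,185+y/4,z)
def yaw(a,b,o=0): d=b-a; return np.degrees(np.arctan2(d[1],d[0]))-o
fl,fr,br=P(483,55,.016),P(703,47,.016),P(725,442,.016)
tl,tr=P(516,98,.04),P(650,90,.04)
print('foot',fl.round(4),fr.round(4),br.round(4),yaw(fl,fr,90),yaw(fr,br))
print('table',tl.round(4),tr.round(4),yaw(tl,tr,90),'tr edge',yaw(tr,P(657,225,.04)),'tl edge',yaw(tl,P(529,240,.04)))
print('top',P(555,443,.1365).round(4))
print('coupon far',[P(x,y,.01).round(4) for x,y in((58,228),(135,225),(140,328),(68,328))])
# near tab in full picture
for u,v in((137,168),(159,168)): print(ray('wrist',u,v,.01).round(4))
y=np.radians(2.5)
for a in(1,2.5,4):
  c,s=np.cos(np.radians(a)),np.sin(np.radians(a)); Rg=np.array([[c,-s],[s,c]])
  print(a,'origin from fl,fr,br,tl,tr',[(p[:2]-Rg@np.array(q)).round(4) for p,q in((fl,(-.074,-.035)),(fr,(-.074,.035)),(br,(.062,.035)),(tl,(-.066,-.02)),(tr,(-.066,.02)))])
E
```

```text
foot [ 0.4982 -0.3044  0.016 ] [ 0.4957 -0.2348  0.016 ] [ 0.6341 -0.2299  0.016 ] 2.0913920214354818 2.041392395194587
table [ 0.5061 -0.2903  0.04  ] [ 0.5037 -0.2497  0.04  ] 3.4741402142114026 tr edge 1.1597238835879462 tl edge 1.750033312762185
top [ 0.5727 -0.2676  0.1365]
coupon far [array([ 0.5581, -0.4506,  0.01  ]), array([ 0.557 , -0.4249,  0.01  ]), array([ 0.594 , -0.4283,  0.01  ]), array([ 0.594 , -0.4527,  0.01  ])]
[ 0.4605 -0.4448  0.01  ]
[ 0.4605 -0.4174  0.01  ]
1 origin from fl,fr,br,tl,tr [array([ 0.5716, -0.2681]), array([ 0.5703, -0.2685]), array([ 0.5728, -0.266 ]), array([ 0.5718, -0.2691]), array([ 0.57  , -0.2685])]
2.5 origin from fl,fr,br,tl,tr [array([ 0.5706, -0.2662]), array([ 0.5712, -0.2666]), array([ 0.5737, -0.2676]), array([ 0.5712, -0.2674]), array([ 0.5705, -0.2668])]
4 origin from fl,fr,br,tl,tr [array([ 0.5696, -0.2643]), array([ 0.572 , -0.2646]), array([ 0.5747, -0.2691]), array([ 0.5706, -0.2657]), array([ 0.5709, -0.265 ])]
```

```bash
python3 - <<'E'
from h import *
o=r.get_obs(); print(o['tcp_pos'],o['orientation'],o['clock'],o['qvel'].round(3))
im=snap('wrist','w2'); o=r.get_obs(); print(o['tcp_pos'],o['orientation'])
a=cv2.imread('pics/w1.png');b=cv2.imread('pics/w2.png')
g=lambda i:cv2.cvtColor(i[:330,100:400],cv2.COLOR_BGR2GRAY).astype(np.float32)
print(cv2.phaseCorrelate(g(a),g(b)))
find('wrist',['thimble_top'])
E
```

```text
[ 0.47468161 -0.20624394  0.51817808] [ 7.41332580e-04  3.14078372e+00 -2.70992034e-04] 4.4 [ 0.002  0.003  0.001  0.01   0.    -0.002  0.001]
[ 0.47457125 -0.20625453  0.51797004] [ 9.02456037e-04  3.14119212e+00 -1.54476305e-04]
((2.0220383739826957, -14.529791575571124), 0.7558552495461923)
wrist tip_of thimble_top 0.98 [ 0.55  -0.269  0.135] px 266 275
wrist tip_of thimble_top 0.67 [ 0.577 -0.549  0.101] px 21 285
wrist boxes_of thimble_top 0.88 [ 0.577 -0.544  0.068] px 47 273
wrist boxes_of thimble_top 0.71 [ 0.543 -0.263  0.104] px 275 257
```

```bash
cat > g.py <<'E'
from h import *
a=cv2.imread('pics/w1.png',0);b=cv2.imread('pics/w2.png',0)
n=['fl','fr','br','tl','tr','th','c1','c2','c3','c4','n1','n2']
z=[.016]*3+[.04]*2+[.1365]+[.01]*6
p=[(483,55),(703,47),(725,442),(516,98),(650,90),(555,443),(58,228),(135,225),(140,328),(68,328)]
p=[(130+x/4,185+y/4) for x,y in p]+[(137,168),(159,168)]
p=np.float32(p)[:,None]; q0=p+np.float32([2,-14.5])
q,st,e=cv2.calcOpticalFlowPyrLK(a,b,p,q0.copy(),winSize=(13,13),flags=4)
W={k:ray('wrist',*q[i,0],z[i]) for i,k in enumerate(n)}
for i,k in enumerate(n): print(k,st[i,0],(q-p)[i,0].round(1),W[k].round(4))
for d in(1,2,3):
  c,s=np.cos(np.radians(d)),np.sin(np.radians(d)); Rg=np.array([[c,-s],[s,c]])
  print(d,[(W[k][:2]-Rg@np.array(v)).round(4) for k,v in(('fl',(-.074,-.035)),('fr',(-.074,.035)),('br',(.062,.035)),('tl',(-.066,-.02)),('tr',(-.066,.02)))])
E
python3 g.py
```

```text
fl 1 [  2.5 -14.4] [ 0.4792 -0.2998  0.016 ]
fr 1 [  1.7 -13.9] [ 0.4773 -0.2323  0.016 ]
br 1 [  0.8 -15. ] [ 0.6106 -0.2284  0.016 ]
tl 1 [  2.3 -14.9] [ 0.4871 -0.2863  0.04  ]
tr 1 [  1.9 -14.7] [ 0.485  -0.2468  0.04  ]
th 1 [  1.9 -18.2] [ 0.5516 -0.2646  0.1365]
c1 1 [  3.7 -15.6] [ 0.5356 -0.442   0.01  ]
c2 1 [  3.7 -15.2] [ 0.5352 -0.4168  0.01  ]
c3 1 [  3.7 -15.5] [ 0.5706 -0.4199  0.01  ]
c4 1 [  3.6 -15.7] [ 0.5704 -0.4441  0.01  ]
n1 1 [  4.1 -14.9] [ 0.4415 -0.4365  0.01  ]
n2 1 [  3.8 -14.8] [ 0.4416 -0.4099  0.01  ]
1 [array([ 0.5525, -0.2636]), array([ 0.5519, -0.266 ]), array([ 0.5492, -0.2645]), array([ 0.5528, -0.2652]), array([ 0.5513, -0.2657])]
2 [array([ 0.5519, -0.2623]), array([ 0.5525, -0.2647]), array([ 0.5499, -0.2656]), array([ 0.5524, -0.2641]), array([ 0.5516, -0.2645])]
3 [array([ 0.5512, -0.261 ]), array([ 0.5531, -0.2634]), array([ 0.5505, -0.2666]), array([ 0.552 , -0.2629]), array([ 0.5519, -0.2633])]
```

arm_command:
  plan:
    - {"claw": 0, "tx": 0.0026, "ty": -0.0366, "tz": 0, "ax": 0, "ay": 0, "az": 0}
    - {"claw": 0, "tx": 0.0026, "ty": -0.0366, "tz": 0.015, "ax": 0, "ay": 0, "az": 0}
    - {"claw": 0, "tx": 0.0026, "ty": -0.0366, "tz": 0.015, "ax": 0, "ay": 0, "az": 0}
    - {"claw": 0, "tx": 0.0026, "ty": -0.0366, "tz": 0.015, "ax": 0, "ay": 0, "az": 0}
    - {"claw": 0, "tx": 0.0026, "ty": -0.0366, "tz": 0.015, "ax": 0, "ay": 0, "az": 0}
    - {"claw": 0, "tx": 0.0026, "ty": -0.0366, "tz": 0.015, "ax": 0, "ay": 0, "az": 3.2}
    - {"claw": 0, "tx": 0, "ty": 0, "tz": 0.04, "ax": 0, "ay": 0, "az": 0}
    - {"claw": 0, "tx": 0, "ty": 0, "tz": 0.04, "ax": 0, "ay": 0, "az": 0}
    - {"claw": 0, "tx": 0, "ty": 0, "tz": 0.04, "ax": 0, "ay": 0, "az": 0}
    - {"claw": 0, "tx": 0, "ty": 0, "tz": 0.04, "ax": 0, "ay": 0, "az": 0}

```text
clock: 5.38
tcp_pos: [0.4585, -0.426, 0.2809]
orientation: [0.09, 3.14, -0.0]
contact_force: [-0.1, -0.2, 0.4]
grip_width: 0.0853
gripper_force: 0.0
```

arm_command:
  plan:
    - {"claw": 0.2, "tx": 0, "ty": 0, "tz": 0, "ax": 0, "ay": 0, "az": 0}
    - {"claw": 0.4, "tx": 0, "ty": 0, "tz": 0, "ax": 0, "ay": 0, "az": 0}
    - {"claw": 0.4, "tx": 0, "ty": 0, "tz": 0, "ax": 0, "ay": 0, "az": 0}
    - {"claw": 0.4, "tx": 0, "ty": 0, "tz": 0, "ax": 0, "ay": 0, "az": 0}
    - {"claw": 0.4, "tx": 0, "ty": 0, "tz": 0, "ax": 0, "ay": 0, "az": 0}
    - {"claw": 0.4, "tx": 0, "ty": 0, "tz": 0, "ax": 0, "ay": 0, "az": 0}
    - {"claw": 0.4, "tx": 0, "ty": 0, "tz": 0, "ax": 0, "ay": 0, "az": 0}
    - {"claw": 0.4, "tx": 0, "ty": 0, "tz": 0, "ax": 0, "ay": 0, "az": 0}
    - {"claw": 0.4, "tx": 0, "ty": 0, "tz": 0, "ax": 0, "ay": 0, "az": 0}
    - {"claw": 0.4, "tx": 0, "ty": 0, "tz": 0, "ax": 0, "ay": 0, "az": 0}

```text
clock: 6.22
tcp_pos: [0.4587, -0.4258, 0.2828]
orientation: [0.089, 3.14, 0.0]
contact_force: [-0.3, -0.1, -0.7]
grip_width: 0.051
gripper_force: 0.0
```

```bash
python3 - <<'E'
from h import *
o=r.get_obs(); print(o['tcp_pos'],o['orientation'],o['qvel'].round(3),o['grip_width'],o['joints'].round(2))
snap('wrist','w3'); find('wrist',['coupon'])
E
```

```text
[ 0.45868445 -0.42584062  0.28280636] [8.88040966e-02 3.14021601e+00 1.07620443e-05] [-0.     0.004 -0.002  0.001 -0.002 -0.001  0.002] 0.05104473967846956 [ 0.28  0.58  0.51  1.81 -0.36  0.85  2.48]
wrist tip_of coupon 0.79 [ 0.503 -0.43   0.006] px 326 295
wrist tip_of coupon 0.79 [ 0.359 -0.565  0.008] px 89 94
wrist boxes_of coupon 0.86 [ 0.491 -0.431  0.009] px 324 283
wrist boxes_of coupon 0.65 [ 0.356 -0.555  0.016] px 94 85
```

View pics/w3.png

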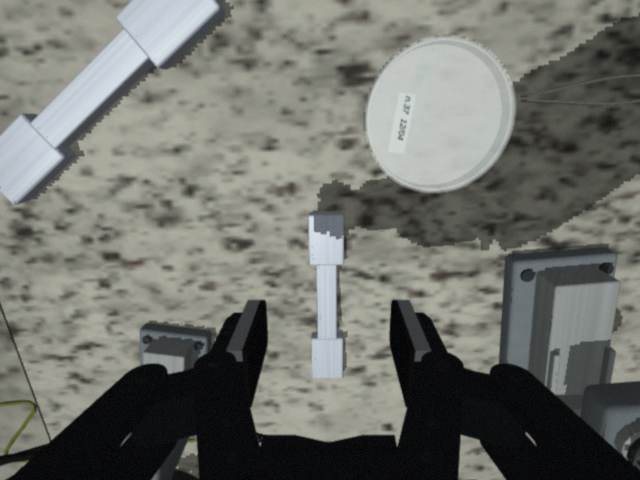

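```bash
python3 - <<'E'
from h import *
for u,v in((309,214),(343,214),(313,377),(342,377)): print(ray('wrist',u,v,.01).round(4))
E
```

```text
[ 0.4401 -0.4378  0.01  ]
[ 0.4414 -0.4155  0.01  ]
[ 0.5686 -0.4441  0.01  ]
[ 0.5699 -0.422   0.01  ]
```

arm_command:
  plan:
    - {"claw": 0.4, "tx": 0, "ty": 0, "tz": 0.015, "ax": 0, "ay": 0, "az": 0}
    - {"claw": 0.4, "tx": 0, "ty": 0, "tz": 0.015, "ax": 0, "ay": 0, "az": 0}
    - {"claw": 0.4, "tx": 0, "ty": 0, "tz": 0.015, "ax": 0, "ay": 0, "az": 0}
    - {"claw": 0.4, "tx": 0, "ty": 0, "tz": 0.015, "ax": 0, "ay": 0, "az": 0}
    - {"claw": 0.4, "tx": 0, "ty": 0, "tz": 0.015, "ax": 0, "ay": 0, "az": 0}
    - {"claw": 0.4, "tx": 0, "ty": 0, "tz": 0.012, "ax": 0, "ay": 0, "az": 0}
    - {"claw": 0.4, "tx": 0, "ty": 0, "tz": 0.01, "ax": 0, "ay": 0, "az": 0}
    - {"claw": 0.4, "tx": 0, "ty": 0, "tz": 0.006, "ax": 0, "ay": 0, "az": 0}
    - {"claw": 0.4, "tx": 0, "ty": 0, "tz": 0, "ax": 0, "ay": 0, "az": 0}
    - {"claw": 0.4, "tx": 0, "ty": 0, "tz": 0, "ax": 0, "ay": 0, "az": 0}

```text
clock: 7.2
tcp_pos: [0.4587, -0.426, 0.1798]
orientation: [-0.089, -3.14, 0.0]
contact_force: [0.5, -0.0, 0.3]
grip_width: 0.0516
gripper_force: 0.0
```

arm_command:
  plan:
    - {"claw": 0.4, "tx": 0, "ty": 0, "tz": 0.003, "ax": 0, "ay": 0, "az": 0}
    - {"claw": 0.6, "tx": 0, "ty": 0, "tz": 0, "ax": 0, "ay": 0, "az": 0}
    - {"claw": 0.7, "tx": 0, "ty": 0, "tz": 0, "ax": 0, "ay": 0, "az": 0}
    - {"claw": 0.8, "tx": 0, "ty": 0, "tz": 0, "ax": 0, "ay": 0, "az": 0}
    - {"claw": 1, "tx": 0, "ty": 0, "tz": 0, "ax": 0, "ay": 0, "az": 0}
    - {"claw": 1, "tx": 0, "ty": 0, "tz": 0, "ax": 0, "ay": 0, "az": 0}
    - {"claw": 1, "tx": 0, "ty": 0, "tz": 0, "ax": 0, "ay": 0, "az": 0}
    - {"claw": 1, "tx": 0, "ty": 0, "tz": 0, "ax": 0, "ay": 0, "az": 0}
    - {"claw": 1, "tx": 0, "ty": 0, "tz": 0, "ax": 0, "ay": 0, "az": 0}
    - {"claw": 1, "tx": 0, "ty": 0, "tz": 0, "ax": 0, "ay": 0, "az": 0}
  squeeze: 40

```text
clock: 8.03
tcp_pos: [0.4588, -0.4262, 0.1773]
orientation: [0.089, 3.139, -0.001]
contact_force: [-0.2, 0.6, 6.1]
grip_width: 0.0226
gripper_force: 39.8
```

arm_command:
  plan:
    - {"claw": 1, "tx": 0, "ty": 0, "tz": -0.01, "ax": 0, "ay": 0, "az": 0}
    - {"claw": 1, "tx": 0.013, "ty": 0, "tz": -0.018, "ax": 0, "ay": 0, "az": 0}
    - {"claw": 1, "tx": 0.013, "ty": 0, "tz": -0.018, "ax": 0, "ay": 0, "az": 0}
    - {"claw": 1, "tx": 0.013, "ty": 0, "tz": -0.018, "ax": 0, "ay": 0, "az": 0}
    - {"claw": 1, "tx": 0.013, "ty": 0, "tz": 0, "ax": 0, "ay": 0, "az": -5.2}
    - {"claw": 1, "tx": -0.0011, "ty": 0.0306, "tz": 0, "ax": 0, "ay": 0, "az": 0}
    - {"claw": 1, "tx": -0.0011, "ty": 0.0306, "tz": 0, "ax": 0, "ay": 0, "az": 0}
    - {"claw": 1, "tx": -0.0011, "ty": 0.0306, "tz": 0, "ax": 0, "ay": 0, "az": 0}
    - {"claw": 1, "tx": -0.0011, "ty": 0.0306, "tz": 0, "ax": 0, "ay": 0, "az": 0}
    - {"claw": 1, "tx": -0.0011, "ty": 0.0306, "tz": 0, "ax": 0, "ay": 0, "az": 0}

```text
clock: 8.87
tcp_pos: [0.4066, -0.2684, 0.241]
orientation: [0.053, -3.141, -0.001]
contact_force: [0.7, 0.6, -0.8]
grip_width: 0.0228
gripper_force: 39.4
```

```bash
python3 - <<'E'
from h import *
for i in range(8): r.grab_frame('wrist')
o=r.get_obs(); print(o['tcp_pos'],o['orientation'],o['qvel'].round(3),o['contact_force'],o['moment'].round(3),o['grip_width'])
snap('wrist','w4'); find('wrist',['coupon','table_mid','thimble_top','back_stop'])
E
```

```text
[ 0.40685584 -0.27103807  0.24090315] [-5.06690955e-02  3.14088045e+00 -1.22929508e-03] [ 0.006  0.003 -0.005  0.001 -0.002  0.001  0.   ] [ 0.84826276  0.23854128 -0.81303415] [-0.001 -0.015 -0.034] 0.022502542036411596
wrist tip_of coupon 0.88 [ 0.453 -0.269  0.069] px 329 404
wrist boxes_of coupon 0.82 [ 0.409 -0.273  0.073] px 324 325
wrist boxes_of table_mid 0.56 [ 0.486 -0.264  0.026] px 336 397
```

View pics/w4.png

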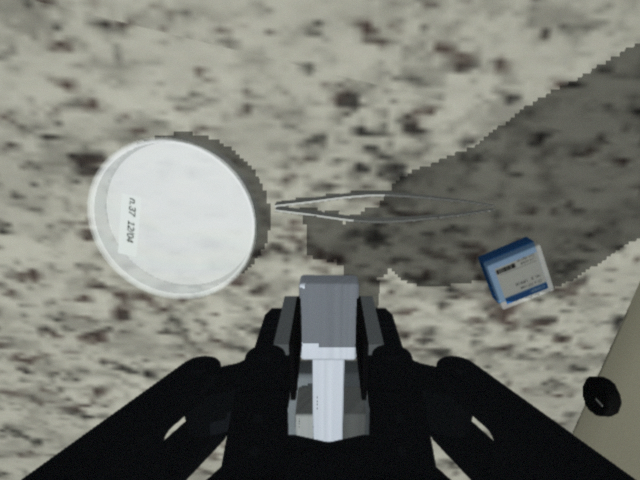

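arm_command:
  plan:
    - {"claw": 1, "tx": 0, "ty": 0.001, "tz": 0.01, "ax": 0, "ay": 0, "az": 0}
    - {"claw": 1, "tx": 0, "ty": 0, "tz": 0.0115, "ax": 0, "ay": 0, "az": 0}
    - {"claw": 1, "tx": 0, "ty": 0, "tz": 0, "ax": 0, "ay": 0, "az": 0}
    - {"claw": 1, "tx": 0, "ty": 0, "tz": 0, "ax": 0, "ay": 0, "az": 0}
    - {"claw": 1, "tx": 0, "ty": 0, "tz": 0, "ax": 0, "ay": 0, "az": 0}
    - {"claw": 1, "tx": -0.006, "ty": 0, "tz": 0, "ax": 0, "ay": 0, "az": 0}
    - {"claw": 1, "tx": -0.006, "ty": 0, "tz": 0, "ax": 0, "ay": 0, "az": 0}
    - {"claw": 1, "tx": -0.006, "ty": 0, "tz": 0, "ax": 0, "ay": 0, "az": 0}
    - {"claw": 1, "tx": -0.006, "ty": 0, "tz": 0, "ax": 0, "ay": 0, "az": 0}
    - {"claw": 1, "tx": -0.006, "ty": 0, "tz": 0, "ax": 0, "ay": 0, "az": 0}

```text
clock: 10.55
tcp_pos: [0.438, -0.2677, 0.2193]
orientation: [-0.054, 3.141, -0.0]
contact_force: [-0.7, 0.4, -0.8]
grip_width: 0.0224
gripper_force: 39.5
```

```bash
python3 - <<'E'
from h import *
for i in range(3): r.grab_frame('wrist')
o=r.get_obs(); print(o['tcp_pos'],o['orientation'],o['contact_force'],o['moment'].round(3),o['grip_width'])
c=snap('wrist','w5')[:,:,::-1]
d=snap('scene','s5')[:,:,::-1]
A=cv2.resize(c[260:480,240:420],(500,600),interpolation=cv2.INTER_CUBIC); 
cv2.imwrite('pics/w5c.png',A)
E
```

```text
[ 0.43761635 -0.26766319  0.21918188] [-5.50520338e-02  3.14082560e+00 -3.20859775e-04] [-0.49457856 -0.43799409 -1.26765302] [0.028 0.052 0.005] 0.022429822383399516
```

View pics/w5c.png

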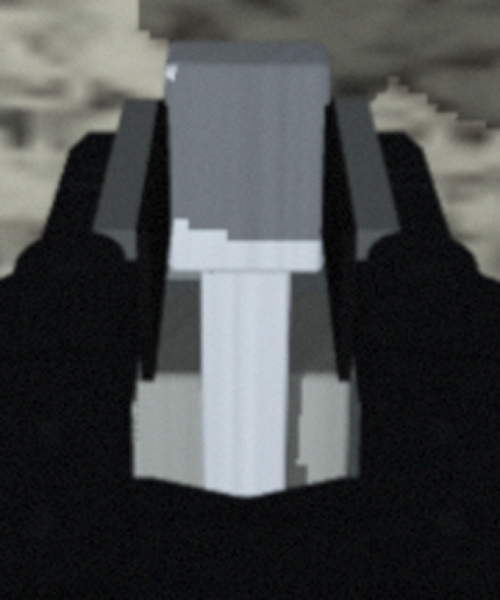

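arm_command:
  plan:
    - {"claw": 1, "tx": -0.004, "ty": 0, "tz": 0, "ax": 0, "ay": 0, "az": 0}
    - {"claw": 1, "tx": -0.004, "ty": 0, "tz": 0, "ax": 0, "ay": 0, "az": 0}
    - {"claw": 1, "tx": -0.003, "ty": 0, "tz": 0, "ax": 0, "ay": 0, "az": 0}
    - {"claw": 1, "tx": -0.002, "ty": 0, "tz": 0, "ax": 0, "ay": 0, "az": 0}
    - {"claw": 1, "tx": -0.001, "ty": 0, "tz": 0, "ax": 0, "ay": 0, "az": 0}
    - {"claw": 1, "tx": -0.0005, "ty": 0, "tz": 0, "ax": 0, "ay": 0, "az": 0}
    - {"claw": 1, "tx": -0.0005, "ty": 0, "tz": 0, "ax": 0, "ay": 0, "az": 0}
    - {"claw": 1, "tx": 0, "ty": 0, "tz": 0, "ax": 0, "ay": 0, "az": 0}
    - {"claw": 1, "tx": 0, "ty": 0, "tz": 0, "ax": 0, "ay": 0, "az": 0}
    - {"claw": 1, "tx": 0, "ty": 0, "tz": 0, "ax": 0, "ay": 0, "az": 0}
  squeeze: 20

```text
clock: 11.63
tcp_pos: [0.4518, -0.2673, 0.2192]
orientation: [0.053, -3.141, -0.0]
contact_force: [-0.2, -0.2, -0.6]
grip_width: 0.0224
gripper_force: 39.5
```

arm_command:
  plan:
    - {"claw": 1, "tx": -0.0005, "ty": 0, "tz": 0, "ax": 0, "ay": 0, "az": 0}
    - {"claw": 1, "tx": -0.0005, "ty": 0, "tz": 0, "ax": 0, "ay": 0, "az": 0}
    - {"claw": 1, "tx": -0.0005, "ty": 0, "tz": 0, "ax": 0, "ay": 0, "az": 0}
    - {"claw": 1, "tx": -0.0005, "ty": 0, "tz": 0, "ax": 0, "ay": 0, "az": 0}
    - {"claw": 1, "tx": 0, "ty": 0, "tz": 0, "ax": 0, "ay": 0, "az": 0}
    - {"claw": 1, "tx": 0, "ty": 0, "tz": 0, "ax": 0, "ay": 0, "az": 0}
    - {"claw": 1, "tx": 0, "ty": 0, "tz": 0, "ax": 0, "ay": 0, "az": 0}
    - {"claw": 1, "tx": 0, "ty": 0, "tz": 0, "ax": 0, "ay": 0, "az": 0}
    - {"claw": 1, "tx": 0, "ty": 0, "tz": 0, "ax": 0, "ay": 0, "az": 0}
    - {"claw": 1, "tx": 0, "ty": 0, "tz": 0, "ax": 0, "ay": 0, "az": 0}

```text
clock: 12.47
tcp_pos: [0.4539, -0.2672, 0.2192]
orientation: [-0.054, 3.141, 0.0]
contact_force: [0.2, -0.1, -1.2]
grip_width: 0.0226
gripper_force: 39.5
```

arm_command:
  plan:
    - {"claw": 1, "tx": -0.0005, "ty": 0, "tz": 0, "ax": 0, "ay": 0, "az": 0}
    - {"claw": 1, "tx": -0.0005, "ty": 0, "tz": 0, "ax": 0, "ay": 0, "az": 0}
    - {"claw": 1, "tx": -0.0005, "ty": 0, "tz": 0, "ax": 0, "ay": 0, "az": 0}
    - {"claw": 1, "tx": 0, "ty": 0, "tz": 0, "ax": 0, "ay": 0, "az": 0}
    - {"claw": 1, "tx": 0, "ty": 0, "tz": 0, "ax": 0, "ay": 0, "az": 0}
    - {"claw": 1, "tx": 0, "ty": 0, "tz": 0, "ax": 0, "ay": 0, "az": 0}
    - {"claw": 1, "tx": 0, "ty": 0, "tz": 0, "ax": 0, "ay": 0, "az": 0}
    - {"claw": 1, "tx": 0, "ty": 0, "tz": 0, "ax": 0, "ay": 0, "az": 0}
    - {"claw": 1, "tx": 0, "ty": 0, "tz": 0, "ax": 0, "ay": 0, "az": 0}
    - {"claw": 1, "tx": 0, "ty": 0, "tz": 0, "ax": 0, "ay": 0, "az": 0}

```text
clock: 13.3
tcp_pos: [0.4555, -0.2672, 0.2192]
orientation: [-0.054, 3.141, 0.0]
contact_force: [-1.0, 0.7, -1.3]
grip_width: 0.0227
gripper_force: 39.5
```

arm_command:
  plan:
    - {"claw": 1, "tx": -0.0005, "ty": 0, "tz": 0, "ax": 0, "ay": 0, "az": 0}
    - {"claw": 1, "tx": -0.0005, "ty": 0, "tz": 0, "ax": 0, "ay": 0, "az": 0}
    - {"claw": 1, "tx": 0, "ty": 0, "tz": 0, "ax": 0, "ay": 0, "az": 0}
    - {"claw": 1, "tx": 0, "ty": 0, "tz": 0, "ax": 0, "ay": 0, "az": 0}
    - {"claw": 1, "tx": 0, "ty": 0, "tz": 0, "ax": 0, "ay": 0, "az": 0}
    - {"claw": 1, "tx": 0, "ty": 0, "tz": 0, "ax": 0, "ay": 0, "az": 0}
    - {"claw": 1, "tx": 0, "ty": 0, "tz": 0, "ax": 0, "ay": 0, "az": 0}
    - {"claw": 1, "tx": 0, "ty": 0, "tz": 0, "ax": 0, "ay": 0, "az": 0}
    - {"claw": 1, "tx": 0, "ty": 0, "tz": 0, "ax": 0, "ay": 0, "az": 0}
    - {"claw": 1, "tx": 0, "ty": 0, "tz": 0, "ax": 0, "ay": 0, "az": 0}

```text
clock: 14.13
tcp_pos: [0.4563, -0.2672, 0.2191]
orientation: [0.053, -3.141, -0.0]
contact_force: [-1.0, -0.1, -0.7]
grip_width: 0.0228
gripper_force: 39.5
```

arm_command:
  plan:
    - {"claw": 1, "tx": -0.0005, "ty": 0, "tz": 0, "ax": 0, "ay": 0, "az": 0}
    - {"claw": 1, "tx": -0.0005, "ty": 0, "tz": 0, "ax": 0, "ay": 0, "az": 0}
    - {"claw": 1, "tx": -0.0005, "ty": 0, "tz": 0, "ax": 0, "ay": 0, "az": 0}
    - {"claw": 1, "tx": 0, "ty": 0, "tz": 0, "ax": 0, "ay": 0, "az": 0}
    - {"claw": 1, "tx": 0, "ty": 0, "tz": 0, "ax": 0, "ay": 0, "az": 0}
    - {"claw": 1, "tx": 0, "ty": 0, "tz": 0, "ax": 0, "ay": 0, "az": 0}
    - {"claw": 1, "tx": 0, "ty": 0, "tz": 0, "ax": 0, "ay": 0, "az": 0}
    - {"claw": 1, "tx": 0, "ty": 0, "tz": 0, "ax": 0, "ay": 0, "az": 0}
    - {"claw": 1, "tx": 0, "ty": 0, "tz": 0, "ax": 0, "ay": 0, "az": 0}
    - {"claw": 1, "tx": 0, "ty": 0, "tz": 0, "ax": 0, "ay": 0, "az": 0}

```text
clock: 14.97
tcp_pos: [0.4568, -0.2672, 0.2188]
orientation: [0.053, -3.139, -0.001]
contact_force: [-5.1, -1.3, -1.1]
grip_width: 0.0226
gripper_force: 39.6
```

arm_command:
  plan:
    - {"claw": 1, "tx": 0.0005, "ty": 0, "tz": 0.0005, "ax": 0, "ay": 0, "az": 0}
    - {"claw": 1, "tx": 0, "ty": 0, "tz": 0.0005, "ax": 0, "ay": 0, "az": 0}
    - {"claw": 1, "tx": 0, "ty": 0, "tz": 0.0005, "ax": 0, "ay": 0, "az": 0}
    - {"claw": 1, "tx": 0, "ty": 0, "tz": 0.0005, "ax": 0, "ay": 0, "az": 0}
    - {"claw": 1, "tx": 0, "ty": 0, "tz": 0, "ax": 0, "ay": 0, "az": 0}
    - {"claw": 1, "tx": 0, "ty": 0, "tz": 0, "ax": 0, "ay": 0, "az": 0}
    - {"claw": 1, "tx": 0, "ty": 0, "tz": 0, "ax": 0, "ay": 0, "az": 0}
    - {"claw": 1, "tx": 0, "ty": 0, "tz": 0, "ax": 0, "ay": 0, "az": 0}
    - {"claw": 1, "tx": 0, "ty": 0, "tz": 0, "ax": 0, "ay": 0, "az": 0}
    - {"claw": 1, "tx": 0, "ty": 0, "tz": 0, "ax": 0, "ay": 0, "az": 0}

```text
clock: 15.8
tcp_pos: [0.4566, -0.2672, 0.217]
orientation: [0.053, -3.139, -0.001]
contact_force: [-6.2, -0.3, -0.1]
grip_width: 0.0227
gripper_force: 39.7
```

arm_command:
  plan:
    - {"claw": 1, "tx": 0, "ty": 0, "tz": 0.0005, "ax": 0, "ay": 0, "az": 0}
    - {"claw": 1, "tx": 0, "ty": 0, "tz": 0.0005, "ax": 0, "ay": 0, "az": 0}
    - {"claw": 1, "tx": 0, "ty": 0, "tz": 0, "ax": 0, "ay": 0, "az": 0}
    - {"claw": 1, "tx": 0, "ty": 0, "tz": 0, "ax": 0, "ay": 0, "az": 0}
    - {"claw": 1, "tx": 0, "ty": 0, "tz": 0, "ax": 0, "ay": 0, "az": 0}
    - {"claw": 1, "tx": 0, "ty": 0, "tz": 0, "ax": 0, "ay": 0, "az": 0}
    - {"claw": 1, "tx": 0, "ty": 0, "tz": 0, "ax": 0, "ay": 0, "az": 0}
    - {"claw": 1, "tx": 0, "ty": 0, "tz": 0, "ax": 0, "ay": 0, "az": 0}
    - {"claw": 1, "tx": 0, "ty": 0, "tz": 0, "ax": 0, "ay": 0, "az": 0}
    - {"claw": 1, "tx": 0, "ty": 0, "tz": 0, "ax": 0, "ay": 0, "az": 0}

```text
clock: 16.63
tcp_pos: [0.4566, -0.2673, 0.2167]
orientation: [0.052, -3.14, -0.002]
contact_force: [-8.1, 1.0, 9.5]
grip_width: 0.0224
gripper_force: 40.7
```

arm_command:
  plan:
    - {"claw": 1, "tx": 0.0005, "ty": 0, "tz": -0.0007, "ax": 0, "ay": 0, "az": 0}
    - {"claw": 1, "tx": 0, "ty": 0, "tz": 0, "ax": 0, "ay": 0, "az": 0}
    - {"claw": 0.65, "tx": 0, "ty": 0, "tz": 0, "ax": 0, "ay": 0, "az": 0}
    - {"claw": 0.6, "tx": 0, "ty": 0, "tz": 0, "ax": 0, "ay": 0, "az": 0}
    - {"claw": 0.5, "tx": 0, "ty": 0, "tz": 0, "ax": 0, "ay": 0, "az": 0}
    - {"claw": 0.4, "tx": 0, "ty": 0, "tz": 0, "ax": 0, "ay": 0, "az": 0}
    - {"claw": 0.4, "tx": 0, "ty": 0, "tz": 0, "ax": 0, "ay": 0, "az": 0}
    - {"claw": 0.4, "tx": 0, "ty": 0, "tz": -0.01, "ax": 0, "ay": 0, "az": 0}
    - {"claw": 0.4, "tx": 0, "ty": 0, "tz": -0.02, "ax": 0, "ay": 0, "az": 0}
    - {"claw": 0.4, "tx": 0, "ty": 0, "tz": -0.025, "ax": 0, "ay": 0, "az": 0}

```text
clock: 17.47
tcp_pos: [0.4565, -0.2669, 0.272]
orientation: [0.053, -3.138, -0.001]
contact_force: [-0.2, 0.0, -0.2]
grip_width: 0.0513
gripper_force: 0.0
```

```bash
python3 - <<'E'
from h import *
for i in range(5): r.grab_frame('wrist')
o=r.get_obs(); print(o['tcp_pos'],o['orientation'],o['contact_force'],o['moment'].round(3),o['grip_width'],o['joints'].round(2))
c=snap('wrist','w6'); find('wrist',['coupon','thimble_top'])
im=snap('top','t6'); find('top',['coupon','thimble_top'])
s=snap('scene','s6');
b=cv2.resize(im[180:300,220:300],(400,600),interpolation=cv2.INTER_CUBIC)
a=cv2.resize(c[180:480,230:430],(400,600))
cv2.imwrite('pics/j6.png',np.hstack([a,b])[:,:,::-1])
E
```

```text
[ 0.45694603 -0.26694208  0.27211373] [-5.39795220e-02  3.14057807e+00  1.81917128e-04] [-0.15340712 -0.59236179  0.21367143] [-0.033 -0.008 -0.001] 0.051213871479788654 [ 0.02  0.45  0.5   2.04 -0.32  0.72  2.32]
wrist tip_of coupon 0.56 [ 0.5   -0.265  0.045] px 329 334
wrist boxes_of coupon 0.56 [ 0.475 -0.265  0.05 ] px 331 299
wrist boxes_of thimble_top 0.65 [ 0.532 -0.267  0.083] px 323 428
top tip_of coupon 0.82 [ 0.357 -0.564  0.009] px 418 320
top tip_of thimble_top 0.67 [ 0.575 -0.551  0.097] px 398 203
top tip_of thimble_top 0.63 [ 0.556 -0.266  0.137] px 249 229
top tip_of thimble_top 0.56 [ 0.38  -0.357  0.003] px 312 324
top tip_of thimble_top 0.31 [ 0.548 -0.263  0.036] px 253 245
top boxes_of coupon 0.63 [ 0.356 -0.557  0.016] px 415 321
top boxes_of coupon 0.47 [ 0.706 -0.332  0.065] px 277 160
top boxes_of thimble_top 0.6 [ 0.573 -0.55   0.067] px 396 209
top boxes_of thimble_top 0.5 [ 0.579 -0.274  0.099] px 254 221
```

View pics/j6.png

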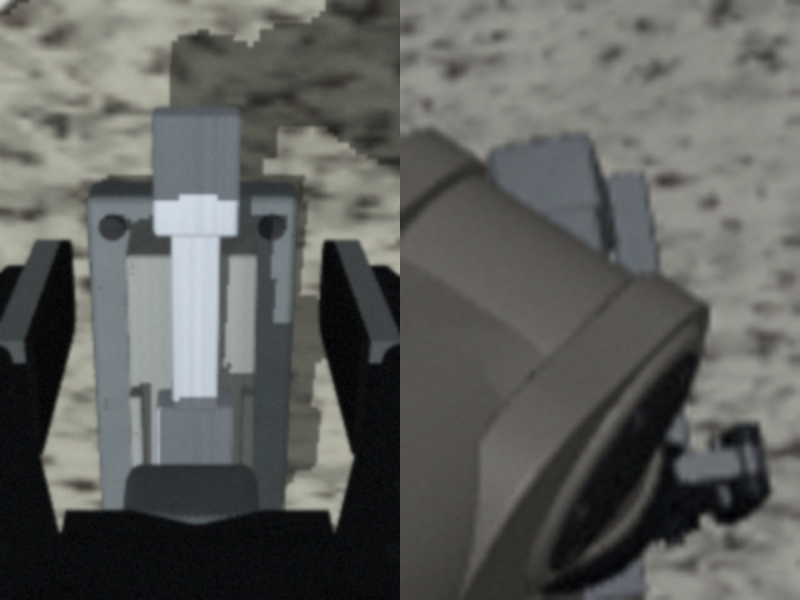

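arm_command:
  plan:
    - {"claw": 0, "tx": 0, "ty": 0, "tz": -0.04, "ax": 0, "ay": 0, "az": 0}
    - {"claw": 0, "tx": 0, "ty": 0, "tz": -0.04, "ax": 0, "ay": 0, "az": 0}
    - {"claw": 0, "tx": 0, "ty": 0, "tz": 0, "ax": 0, "ay": 0, "az": 0}
    - {"claw": 0, "tx": -0.025, "ty": -0.001, "tz": 0, "ax": 0, "ay": 0, "az": 0}
    - {"claw": 0, "tx": -0.03, "ty": 0, "tz": 0, "ax": 0, "ay": 0, "az": 0}
    - {"claw": 0, "tx": -0.025, "ty": 0, "tz": 0, "ax": 0, "ay": 0, "az": 0}
    - {"claw": 0, "tx": -0.0145, "ty": 0, "tz": 0, "ax": 0, "ay": 0, "az": 0}
    - {"claw": 0, "tx": 0, "ty": 0, "tz": 0, "ax": 0, "ay": 0, "az": 0}
    - {"claw": 0, "tx": 0, "ty": 0, "tz": 0, "ax": 0, "ay": 0, "az": 0}
    - {"claw": 0, "tx": 0, "ty": 0, "tz": 0, "ax": 0, "ay": 0, "az": 0}
  squeeze: 30

```text
clock: 19.1
tcp_pos: [0.5503, -0.2654, 0.3516]
orientation: [0.052, -3.14, -0.0]
contact_force: [-0.0, -0.3, -0.4]
grip_width: 0.0856
gripper_force: 0.0
```

```bash
python3 - <<'E'
from h import *
for i in range(4): r.grab_frame('wrist')
o=r.get_obs(); print(o['tcp_pos'],o['orientation'],o['grip_width'],o['joints'].round(2))
c=snap('wrist','w7'); find('wrist',['thimble_top'])
cv2.imwrite('pics/w7c.png',cv2.resize(c[200:400,230:430],(600,600),interpolation=cv2.INTER_CUBIC)[:,:,::-1])
E
```

```text
[ 0.5504997  -0.26531511  0.35205065] [ 5.17869118e-02 -3.14108338e+00 -3.51379040e-04] 0.08527235066448621 [-0.05  0.47  0.54  1.79 -0.29  0.96  2.21]
wrist tip_of thimble_top 0.84 [ 0.551 -0.267  0.139] px 324 277
wrist boxes_of thimble_top 0.65 [ 0.539 -0.265  0.125] px 330 245
```

View pics/w7c.png

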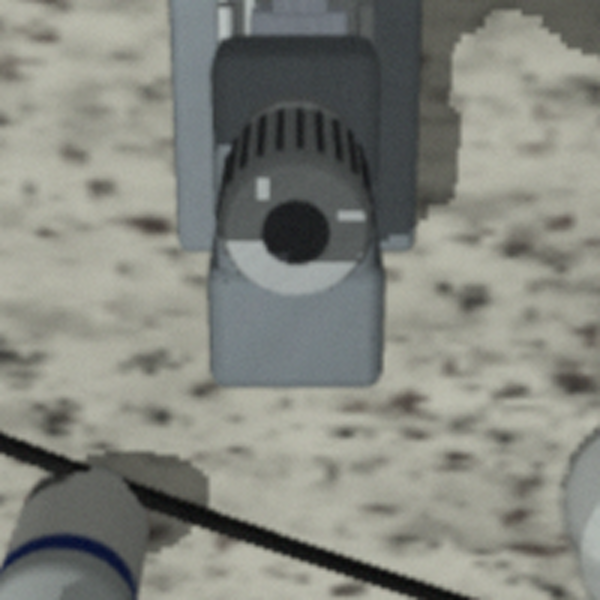

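```bash
python3 - <<'E'
from h import *
print(ray('wrist',328.7,276.7,.1365))
E
```

```text
[ 0.55256065 -0.265215    0.1365    ]
```

arm_command:
  plan:
    - {"claw": 0.3, "tx": -0.0015, "ty": 0, "tz": 0.01, "ax": 0, "ay": 0, "az": 0}
    - {"claw": 0.4, "tx": 0, "ty": 0, "tz": 0.015, "ax": 0, "ay": 0, "az": 0}
    - {"claw": 0.4, "tx": 0, "ty": 0, "tz": 0.015, "ax": 0, "ay": 0, "az": 0}
    - {"claw": 0.4, "tx": 0, "ty": 0, "tz": 0.015, "ax": 0, "ay": 0, "az": 0}
    - {"claw": 0.4, "tx": 0, "ty": 0, "tz": 0.01, "ax": 0, "ay": 0, "az": 0}
    - {"claw": 0.4, "tx": 0, "ty": 0, "tz": 0.007, "ax": 0, "ay": 0, "az": 0}
    - {"claw": 0.4, "tx": 0, "ty": 0, "tz": 0, "ax": 0, "ay": 0, "az": 0}
    - {"claw": 0.4, "tx": 0, "ty": 0, "tz": 0, "ax": 0, "ay": 0, "az": 0}
    - {"claw": 0.4, "tx": 0, "ty": 0, "tz": 0, "ax": 0, "ay": 0, "az": 0}
    - {"claw": 0.4, "tx": 0, "ty": 0, "tz": 0, "ax": 0, "ay": 0, "az": 0}

```text
clock: 20.28
tcp_pos: [0.5532, -0.2651, 0.2807]
orientation: [-0.053, 3.14, -0.001]
contact_force: [-0.5, -0.3, 0.5]
grip_width: 0.0512
gripper_force: 0.0
```

arm_command:
  plan:
    - {"claw": 0.6, "tx": 0, "ty": 0, "tz": 0, "ax": 0, "ay": 0, "az": 0}
    - {"claw": 0.65, "tx": 0, "ty": 0, "tz": 0, "ax": 0, "ay": 0, "az": 0}
    - {"claw": 0.7, "tx": 0, "ty": 0, "tz": 0, "ax": 0, "ay": 0, "az": 0}
    - {"claw": 0.8, "tx": 0, "ty": 0, "tz": 0, "ax": 0, "ay": 0, "az": 0}
    - {"claw": 1, "tx": 0, "ty": 0, "tz": 0, "ax": 0, "ay": 0, "az": 0}
    - {"claw": 1, "tx": 0, "ty": 0, "tz": 0, "ax": 0, "ay": 0, "az": 0}
    - {"claw": 1, "tx": 0, "ty": 0, "tz": 0, "ax": 0, "ay": 0, "az": 0}
    - {"claw": 1, "tx": 0, "ty": 0, "tz": 0, "ax": 0, "ay": 0, "az": 0}
    - {"claw": 1, "tx": 0, "ty": 0, "tz": 0, "ax": 0, "ay": 0, "az": 0}
    - {"claw": 1, "tx": 0, "ty": 0, "tz": 0, "ax": 0, "ay": 0, "az": 0}
  squeeze: 40

```text
clock: 21.12
tcp_pos: [0.5531, -0.2652, 0.2805]
orientation: [-0.053, 3.14, -0.001]
contact_force: [-1.1, 0.5, 5.7]
grip_width: 0.0265
gripper_force: 39.2
```

```bash
cat > m.py <<'E'
from h import *
import sys
o=r.get_obs(); L=[o['moment'].copy()]
for i in range(int(sys.argv[1])): r.grab_frame('wrist'); L.append(r.get_obs()['moment'].copy())
o=r.get_obs();x=R.from_rotvec(o['orientation']).as_matrix()[:,0]
print('yaw',np.degrees(np.arctan2(-x[1],-x[0])).round(1),'F',o['contact_force'].round(1),'Mz',np.array(L)[:,2].round(3),'M',L[-1].round(2),o['tcp_pos'].round(4),'j',o['joints'].round(2),'w',round(o['grip_width'],4),round(o['gripper_force'],1),'t',round(o['clock'],2))
E
python3 m.py 4
```

```text
yaw 1.9 F [-0.6 -0.1  5.7] Mz [ 0.005 -0.008  0.006 -0.009  0.032] M [-0.03  0.17  0.03] [ 0.5531 -0.2652  0.2805] j [-0.02  0.56  0.49  1.84 -0.35  0.83  2.26] w 0.0264 39.2 t 21.32
```

arm_command:
  plan:
    - {"claw": 1, "tx": 0, "ty": 0, "tz": 0, "ax": 0, "ay": 0, "az": 5}
    - {"claw": 1, "tx": 0, "ty": 0, "tz": 0, "ax": 0, "ay": 0, "az": 5}
    - {"claw": 1, "tx": 0, "ty": 0, "tz": 0, "ax": 0, "ay": 0, "az": 5}
    - {"claw": 1, "tx": 0, "ty": 0, "tz": 0, "ax": 0, "ay": 0, "az": 5}
    - {"claw": 1, "tx": 0, "ty": 0, "tz": 0, "ax": 0, "ay": 0, "az": 5}
    - {"claw": 1, "tx": 0, "ty": 0, "tz": 0, "ax": 0, "ay": 0, "az": 5}
    - {"claw": 1, "tx": 0, "ty": 0, "tz": 0, "ax": 0, "ay": 0, "az": 5}
    - {"claw": 1, "tx": 0, "ty": 0, "tz": 0, "ax": 0, "ay": 0, "az": 5}
    - {"claw": 1, "tx": 0, "ty": 0, "tz": 0, "ax": 0, "ay": 0, "az": 5}
    - {"claw": 1, "tx": 0, "ty": 0, "tz": 0, "ax": 0, "ay": 0, "az": 5}

```text
clock: 22.15
tcp_pos: [0.5527, -0.2659, 0.2806]
orientation: [1.285, 2.865, -0.002]
contact_force: [-1.0, -1.9, 4.6]
grip_width: 0.0261
gripper_force: 39.4
```

```bash
python3 m.py 4
```

```text
yaw -48.1 F [-2.5 -2.3  5.9] Mz [0.23  0.145 0.082 0.067 0.09 ] M [-0.5   0.33  0.09] [ 0.5527 -0.2659  0.2806] j [-0.17  0.62  0.72  1.85 -0.53  0.87  1.54] w 0.0264 39.4 t 22.35
```

arm_command:
  plan:
    - {"claw": 1, "tx": 0, "ty": 0, "tz": 0, "ax": 0, "ay": 0, "az": 1.5}
    - {"claw": 1, "tx": 0, "ty": 0, "tz": 0, "ax": 0, "ay": 0, "az": 1.5}
    - {"claw": 1, "tx": 0, "ty": 0, "tz": 0, "ax": 0, "ay": 0, "az": 1.5}
    - {"claw": 1, "tx": 0, "ty": 0, "tz": 0, "ax": 0, "ay": 0, "az": 1.5}
    - {"claw": 1, "tx": 0, "ty": 0, "tz": 0, "ax": 0, "ay": 0, "az": 1.5}
    - {"claw": 1, "tx": 0, "ty": 0, "tz": 0, "ax": 0, "ay": 0, "az": 1.5}
    - {"claw": 1, "tx": 0, "ty": 0, "tz": 0, "ax": 0, "ay": 0, "az": 1.5}
    - {"claw": 1, "tx": 0, "ty": 0, "tz": 0, "ax": 0, "ay": 0, "az": 1.5}
    - {"claw": 1, "tx": 0, "ty": 0, "tz": 0, "ax": 0, "ay": 0, "az": 1.5}
    - {"claw": 1, "tx": 0, "ty": 0, "tz": 0, "ax": 0, "ay": 0, "az": 1.5}

```text
clock: 23.18
tcp_pos: [0.5525, -0.2661, 0.2806]
orientation: [1.645, 2.675, -0.002]
contact_force: [-2.4, -3.1, 6.3]
grip_width: 0.0264
gripper_force: 39.5
```

```bash
python3 m.py 3
```

```text
yaw -63.1 F [-2.3 -1.9  5.1] Mz [0.126 0.145 0.142 0.115] M [-0.65  0.53  0.12] [ 0.5525 -0.2661  0.2806] j [-0.21  0.65  0.79  1.85 -0.58  0.89  1.33] w 0.0263 39.5 t 23.33
```

arm_command:
  plan:
    - {"claw": 1, "tx": 0, "ty": 0, "tz": 0, "ax": 0, "ay": 0, "az": 1.5}
    - {"claw": 1, "tx": 0, "ty": 0, "tz": 0, "ax": 0, "ay": 0, "az": 1.5}
    - {"claw": 1, "tx": 0, "ty": 0, "tz": 0, "ax": 0, "ay": 0, "az": 1.5}
    - {"claw": 1, "tx": 0, "ty": 0, "tz": 0, "ax": 0, "ay": 0, "az": 1.5}
    - {"claw": 1, "tx": 0, "ty": 0, "tz": 0, "ax": 0, "ay": 0, "az": 1.5}
    - {"claw": 1, "tx": 0, "ty": 0, "tz": 0, "ax": 0, "ay": 0, "az": 1.5}
    - {"claw": 1, "tx": 0, "ty": 0, "tz": 0, "ax": 0, "ay": 0, "az": 1.5}
    - {"claw": 1, "tx": 0, "ty": 0, "tz": 0, "ax": 0, "ay": 0, "az": 1.5}
    - {"claw": 1, "tx": 0, "ty": 0, "tz": 0, "ax": 0, "ay": 0, "az": 1.5}
    - {"claw": 1, "tx": 0, "ty": 0, "tz": 0, "ax": 0, "ay": 0, "az": 1.5}

```text
clock: 24.17
tcp_pos: [0.5522, -0.2662, 0.2805]
orientation: [1.98, 2.437, -0.003]
contact_force: [-4.1, -3.1, 5.3]
grip_width: 0.0264
gripper_force: 39.5
```

```bash
python3 m.py 3
```

```text
yaw -78.1 F [-3.3 -2.6  5.7] Mz [0.152 0.098 0.14  0.108] M [-0.67  0.7   0.11] [ 0.5522 -0.2662  0.2805] j [-0.25  0.68  0.85  1.85 -0.64  0.91  1.12] w 0.026 39.5 t 24.32
```

arm_command:
  plan:
    - {"claw": 1, "tx": 0, "ty": 0, "tz": 0, "ax": 0, "ay": 0, "az": 1.5}
    - {"claw": 1, "tx": 0, "ty": 0, "tz": 0, "ax": 0, "ay": 0, "az": 1.5}
    - {"claw": 1, "tx": 0, "ty": 0, "tz": 0, "ax": 0, "ay": 0, "az": 1.5}
    - {"claw": 1, "tx": 0, "ty": 0, "tz": 0, "ax": 0, "ay": 0, "az": 1.5}
    - {"claw": 1, "tx": 0, "ty": 0, "tz": 0, "ax": 0, "ay": 0, "az": 1.5}
    - {"claw": 1, "tx": 0, "ty": 0, "tz": 0, "ax": 0, "ay": 0, "az": 1.5}
    - {"claw": 1, "tx": 0, "ty": 0, "tz": 0, "ax": 0, "ay": 0, "az": 1.5}
    - {"claw": 1, "tx": 0, "ty": 0, "tz": 0, "ax": 0, "ay": 0, "az": 1.5}
    - {"claw": 1, "tx": 0, "ty": 0, "tz": 0, "ax": 0, "ay": 0, "az": 1.5}
    - {"claw": 1, "tx": 0, "ty": 0, "tz": 0, "ax": 0, "ay": 0, "az": 1.5}

```text
clock: 25.15
tcp_pos: [0.552, -0.2662, 0.2805]
orientation: [2.282, 2.158, -0.003]
contact_force: [-4.0, -3.0, 6.8]
grip_width: 0.0264
gripper_force: 39.6
```

```bash
python3 m.py 3
```

```text
yaw -93.1 F [-4.3 -1.9  6.6] Mz [0.141 0.083 0.124 0.121] M [-0.54  0.91  0.12] [ 0.552  -0.2662  0.2806] j [-0.28  0.71  0.92  1.86 -0.7   0.93  0.91] w 0.0265 39.6 t 25.3
```

arm_command:
  plan:
    - {"claw": 1, "tx": 0, "ty": 0, "tz": 0, "ax": 0, "ay": 0, "az": 1.5}
    - {"claw": 1, "tx": 0, "ty": 0, "tz": 0, "ax": 0, "ay": 0, "az": 1.5}
    - {"claw": 1, "tx": 0, "ty": 0, "tz": 0, "ax": 0, "ay": 0, "az": 1.5}
    - {"claw": 1, "tx": 0, "ty": 0, "tz": 0, "ax": 0, "ay": 0, "az": 1.5}
    - {"claw": 1, "tx": 0, "ty": 0, "tz": 0, "ax": 0, "ay": 0, "az": 1.5}
    - {"claw": 1, "tx": 0, "ty": 0, "tz": 0, "ax": 0, "ay": 0, "az": 1.5}
    - {"claw": 1, "tx": 0, "ty": 0, "tz": 0, "ax": 0, "ay": 0, "az": 1.5}
    - {"claw": 1, "tx": 0, "ty": 0, "tz": 0, "ax": 0, "ay": 0, "az": 1.5}
    - {"claw": 1, "tx": 0, "ty": 0, "tz": 0, "ax": 0, "ay": 0, "az": 1.5}
    - {"claw": 1, "tx": 0, "ty": 0, "tz": 0, "ax": 0, "ay": 0, "az": 1.5}

```text
clock: 26.13
tcp_pos: [0.5517, -0.2663, 0.2805]
orientation: [2.544, 1.842, -0.003]
contact_force: [-4.1, -2.2, 8.6]
grip_width: 0.0264
gripper_force: 39.7
```

```bash
python3 m.py 3
```

```text
yaw -108.1 F [-4.5 -2.7  7.5] Mz [0.186 0.161 0.16  0.093] M [-0.52  1.08  0.09] [ 0.5518 -0.2662  0.2805] j [-0.32  0.74  0.98  1.86 -0.75  0.96  0.69] w 0.026 39.7 t 26.28
```

arm_command:
  plan:
    - {"claw": 1, "tx": 0, "ty": 0, "tz": 0, "ax": 0, "ay": 0, "az": 1.2}
    - {"claw": 1, "tx": 0, "ty": 0, "tz": 0, "ax": 0, "ay": 0, "az": 1.2}
    - {"claw": 1, "tx": 0, "ty": 0, "tz": 0, "ax": 0, "ay": 0, "az": 1.2}
    - {"claw": 1, "tx": 0, "ty": 0, "tz": 0, "ax": 0, "ay": 0, "az": 1.2}
    - {"claw": 1, "tx": 0, "ty": 0, "tz": 0, "ax": 0, "ay": 0, "az": 1.2}
    - {"claw": 1, "tx": 0, "ty": 0, "tz": 0, "ax": 0, "ay": 0, "az": 1.2}
    - {"claw": 1, "tx": 0, "ty": 0, "tz": 0, "ax": 0, "ay": 0, "az": 1.2}
    - {"claw": 1, "tx": 0, "ty": 0, "tz": 0, "ax": 0, "ay": 0, "az": 1.2}
    - {"claw": 1, "tx": 0, "ty": 0, "tz": 0, "ax": 0, "ay": 0, "az": 1.2}
    - {"claw": 1, "tx": 0, "ty": 0, "tz": 0, "ax": 0, "ay": 0, "az": 1.2}

```text
clock: 27.12
tcp_pos: [0.5516, -0.2662, 0.2805]
orientation: [2.723, 1.566, -0.003]
contact_force: [-5.4, -3.1, 9.0]
grip_width: 0.0262
gripper_force: 39.7
```

```bash
python3 m.py 3
```

```text
yaw -120.1 F [-6.5 -1.9  8.2] Mz [0.194 0.141 0.146 0.128] M [-0.41  1.2   0.13] [ 0.5516 -0.2662  0.2805] j [-0.34  0.77  1.03  1.86 -0.8   0.99  0.52] w 0.0264 39.7 t 27.27
```

arm_command:
  plan:
    - {"claw": 1, "tx": 0, "ty": 0, "tz": 0, "ax": 0, "ay": 0, "az": 1.2}
    - {"claw": 1, "tx": 0, "ty": 0, "tz": 0, "ax": 0, "ay": 0, "az": 1.2}
    - {"claw": 1, "tx": 0, "ty": 0, "tz": 0, "ax": 0, "ay": 0, "az": 1.2}
    - {"claw": 1, "tx": 0, "ty": 0, "tz": 0, "ax": 0, "ay": 0, "az": 1.2}
    - {"claw": 1, "tx": 0, "ty": 0, "tz": 0, "ax": 0, "ay": 0, "az": 1.2}
    - {"claw": 1, "tx": 0, "ty": 0, "tz": 0, "ax": 0, "ay": 0, "az": 1.2}
    - {"claw": 1, "tx": 0, "ty": 0, "tz": 0, "ax": 0, "ay": 0, "az": 1.2}
    - {"claw": 1, "tx": 0, "ty": 0, "tz": 0, "ax": 0, "ay": 0, "az": 1.2}
    - {"claw": 1, "tx": 0, "ty": 0, "tz": 0, "ax": 0, "ay": 0, "az": 1.2}
    - {"claw": 1, "tx": 0, "ty": 0, "tz": 0, "ax": 0, "ay": 0, "az": 1.2}

```text
clock: 28.1
tcp_pos: [0.5514, -0.2661, 0.2805]
orientation: [2.872, 1.273, -0.004]
contact_force: [-6.3, -1.3, 9.3]
grip_width: 0.0264
gripper_force: 39.8
```

```bash
python3 m.py 3
```

```text
yaw -132.1 F [-6.8 -0.7  9.1] Mz [0.199 0.174 0.17  0.166] M [-0.25  1.32  0.17] [ 0.5514 -0.2661  0.2805] j [-0.36  0.81  1.08  1.86 -0.84  1.02  0.34] w 0.0268 39.8 t 28.25
```

arm_command:
  plan:
    - {"claw": 1, "tx": 0, "ty": 0, "tz": 0, "ax": 0, "ay": 0, "az": 1}
    - {"claw": 1, "tx": 0, "ty": 0, "tz": 0, "ax": 0, "ay": 0, "az": 1}
    - {"claw": 1, "tx": 0, "ty": 0, "tz": 0, "ax": 0, "ay": 0, "az": 1}
    - {"claw": 1, "tx": 0, "ty": 0, "tz": 0, "ax": 0, "ay": 0, "az": 1}
    - {"claw": 1, "tx": 0, "ty": 0, "tz": 0, "ax": 0, "ay": 0, "az": 1}
    - {"claw": 1, "tx": 0, "ty": 0, "tz": 0, "ax": 0, "ay": 0, "az": 1}
    - {"claw": 1, "tx": 0, "ty": 0, "tz": 0, "ax": 0, "ay": 0, "az": 1}
    - {"claw": 1, "tx": 0, "ty": 0, "tz": 0, "ax": 0, "ay": 0, "az": 1}
    - {"claw": 1, "tx": 0, "ty": 0, "tz": 0, "ax": 0, "ay": 0, "az": 1}
    - {"claw": 1, "tx": 0, "ty": 0, "tz": 0, "ax": 0, "ay": 0, "az": 1}

```text
clock: 29.08
tcp_pos: [0.5513, -0.266, 0.2805]
orientation: [2.972, 1.018, -0.004]
contact_force: [-7.0, -0.4, 9.6]
grip_width: 0.0262
gripper_force: 39.9
```

```bash
python3 m.py 4
```

```text
yaw -142.1 F [-6.3 -1.1  8.8] Mz [0.232 0.272 0.236 0.255 0.208] M [-0.14  1.48  0.21] [ 0.5513 -0.266   0.2805] j [-0.38  0.83  1.12  1.86 -0.87  1.04  0.2 ] w 0.0259 39.9 t 29.28
```

arm_command:
  plan:
    - {"claw": 1, "tx": 0, "ty": 0, "tz": 0, "ax": 0, "ay": 0, "az": 1}
    - {"claw": 1, "tx": 0, "ty": 0, "tz": 0, "ax": 0, "ay": 0, "az": 1}
    - {"claw": 1, "tx": 0, "ty": 0, "tz": 0, "ax": 0, "ay": 0, "az": 1}
    - {"claw": 1, "tx": 0, "ty": 0, "tz": 0, "ax": 0, "ay": 0, "az": 1}
    - {"claw": 1, "tx": 0, "ty": 0, "tz": 0, "ax": 0, "ay": 0, "az": 1}
    - {"claw": 1, "tx": 0, "ty": 0, "tz": 0, "ax": 0, "ay": 0, "az": 1}
    - {"claw": 1, "tx": 0, "ty": 0, "tz": 0, "ax": 0, "ay": 0, "az": 1}
    - {"claw": 1, "tx": 0, "ty": 0, "tz": 0, "ax": 0, "ay": 0, "az": 1}
    - {"claw": 1, "tx": 0, "ty": 0, "tz": 0, "ax": 0, "ay": 0, "az": 1}
    - {"claw": 1, "tx": 0, "ty": 0, "tz": 0, "ax": 0, "ay": 0, "az": 1}

```text
clock: 30.12
tcp_pos: [0.5513, -0.2658, 0.2805]
orientation: [-3.049, -0.755, 0.004]
contact_force: [-6.7, -0.4, 9.6]
grip_width: 0.026
gripper_force: 39.9
```

```bash
python3 m.py 4
```

```text
yaw -152.1 F [-7.   0.4  9.5] Mz [0.239 0.206 0.199 0.213 0.207] M [-0.04  1.6   0.21] [ 0.5513 -0.2658  0.2805] j [-0.39  0.86  1.15  1.86 -0.91  1.07  0.05] w 0.0262 39.9 t 30.32
```

arm_command:
  plan:
    - {"claw": 1, "tx": 0, "ty": 0, "tz": 0, "ax": 0, "ay": 0, "az": 1}
    - {"claw": 1, "tx": 0, "ty": 0, "tz": 0, "ax": 0, "ay": 0, "az": 1}
    - {"claw": 1, "tx": 0, "ty": 0, "tz": 0, "ax": 0, "ay": 0, "az": 1}
    - {"claw": 1, "tx": 0, "ty": 0, "tz": 0, "ax": 0, "ay": 0, "az": 1}
    - {"claw": 1, "tx": 0, "ty": 0, "tz": 0, "ax": 0, "ay": 0, "az": 1}
    - {"claw": 1, "tx": 0, "ty": 0, "tz": 0, "ax": 0, "ay": 0, "az": 1}
    - {"claw": 1, "tx": 0, "ty": 0, "tz": 0, "ax": 0, "ay": 0, "az": 1}
    - {"claw": 1, "tx": 0, "ty": 0, "tz": 0, "ax": 0, "ay": 0, "az": 1}
    - {"claw": 1, "tx": 0, "ty": 0, "tz": 0, "ax": 0, "ay": 0, "az": 1}
    - {"claw": 1, "tx": 0, "ty": 0, "tz": 0, "ax": 0, "ay": 0, "az": 1}

```text
clock: 31.15
tcp_pos: [0.5512, -0.2657, 0.2805]
orientation: [-3.103, -0.486, 0.004]
contact_force: [-7.0, 0.9, 10.4]
grip_width: 0.0267
gripper_force: 39.9
```

```bash
python3 m.py 4
```

```text
yaw -162.2 F [-8.6  0.1 10.7] Mz [-0.009  0.018  0.037  0.029  0.009] M [0.09 1.55 0.01] [ 0.5512 -0.2657  0.2805] j [-0.4   0.89  1.19  1.86 -0.94  1.09 -0.1 ] w 0.0268 39.9 t 31.35
```

arm_command:
  plan:
    - {"claw": 0.6, "tx": 0, "ty": 0, "tz": 0, "ax": 0, "ay": 0, "az": 0}
    - {"claw": 0.5, "tx": 0, "ty": 0, "tz": 0, "ax": 0, "ay": 0, "az": 0}
    - {"claw": 0.4, "tx": 0, "ty": 0, "tz": 0, "ax": 0, "ay": 0, "az": 0}
    - {"claw": 0.3, "tx": 0, "ty": 0, "tz": 0, "ax": 0, "ay": 0, "az": 0}
    - {"claw": 0.3, "tx": 0, "ty": 0, "tz": 0, "ax": 0, "ay": 0, "az": 0}
    - {"claw": 0.3, "tx": 0, "ty": 0, "tz": -0.01, "ax": 0, "ay": 0, "az": 0}
    - {"claw": 0.3, "tx": 0, "ty": 0, "tz": -0.025, "ax": 0, "ay": 0, "az": 0}
    - {"claw": 0.3, "tx": 0, "ty": 0, "tz": -0.03, "ax": 0, "ay": 0, "az": 0}
    - {"claw": 0.3, "tx": 0, "ty": 0, "tz": -0.03, "ax": 0, "ay": 0, "az": 0}
    - {"claw": 0.3, "tx": 0, "ty": 0, "tz": -0.02, "ax": 0, "ay": 0, "az": 0}

```text
clock: 32.18
tcp_pos: [0.5528, -0.2655, 0.3984]
orientation: [3.101, 0.489, 0.003]
contact_force: [0.5, -0.9, 0.1]
grip_width: 0.0597
gripper_force: 0.0
```

```bash
python3 - <<'E'
from h import *
for i in range(6): r.grab_frame('wrist')
o=r.get_obs(); print(o['tcp_pos'],o['contact_force'],o['grip_width'],o['clock'])
s=snap('scene','s8'); find('scene',['coupon','witness','petri_dish_2','stain_bottle','forceps','coverslip_box'])
E
```

```text
[ 0.55280495 -0.26443053  0.39397349] [-0.23058753  0.97519656 -1.09141673] 0.05961584800228612 32.4833
scene tip_of coupon 0.72 [ 0.507 -0.264  0.044] px 290 292
scene tip_of coupon 0.68 [ 0.353 -0.559  0.01 ] px 438 287Traceback (most recent call last):
  File "<stdin>", line 4, in <module>
  File "h.py", line 16, in find
    for d in getattr(r,f)(t,n)[:4]:
             ~~~~~~~~~~~~^^^^^
ValueError: it knows: back_stop, coupon, coverslip_box, forceps, gauge, head, petri_dish, stain_bottle, table_mid, thimble_grip, thimble_top
```

```bash
python3 -c "
from bench import r
print(r.hand_in())"
```

```text
the job is handed in; nothing more can be done
None
```

I slid the smaller coupon home against the stop of the larger gauge and turned the thimble until the ratchet slipped once. That slip was a clear torque drop from about 0.21 to 0.02 N m, which I put at roughly 0.5 to 0.7 rad of slip. I then released everything, backed the arm clear and handed in at about 32 s; hand-in returned no verdict. I did not re-measure the bystanders at the end, though I kept clear of them and felt no unexpected contact.

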